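# Pack the edge-bander's change-over caddy

## Robot

A 7-joint arm with a two-finger parallel gripper is mounted at the origin on the work surface. World frame = base frame: x ahead of the robot, y to its left, z up, the work surface at z = 0. Lengths are in m, angles in rad, forces in N, time in s.
With the tool pointing down it reaches from about 0.425 to 0.925 m from the base axis. Payload 6.8 kg.
Tool frame: the origin (TCP) lies at the very end of the fingers, on their centre line; the grasp point (between the pads) lies 19 mm behind it; z points along the fingers, y is the line along which they close (so a half turn about z gives the same grasp; the last joint's range is limited). The gripper opens to 85 mm and grips with 20 to 120 N. Pads are 22 mm wide; open, the fingers measure 114 mm over their backs; the gripper's body (76 mm by 85 mm) begins 54 mm behind the grasp point. The pads swing forward as they close: fully open they stand 13 mm farther back than shut.
Start: joints at [1.143, 0.477, 0.022, 1.555, -0.011, 1.109, -0.083], TCP at [0.212, -0.641, 0.231] pointing down, gripper open.
Joint ranges: [-2.96, 2.96], [-0.34, 2.1], [-1.41, 1.46], [0.24, 2.44], [-1.37, 4.51], [0.17, 1.92], [-2.96, 2.96]. Speed limits (rad/s): [2.39, 2.39, 3.14, 3.14, 3.14, 3.14, 3.14].

## Interface

Orientations are given as a unit quaternion [w, x, y, z].
In Python, from station import * gives the robot as it stands.
- The arm moves only by the tool jog_arm, never from a script. Its argument "moves" is one flat list of numbers, 7 for each row, row after row: the shift along the tool's x, y, z normalised to -1 to 1, where 1 is 20 mm, then the turn, a rotation vector about the tool's x, y, z normalised to -1 to 1, where 1 is 4 degrees, then the opening, from 0 (shut) to 1 (fully open). In form: [x, y, z, rx, ry, rz, claw, x, y, z, rx, ry, rz, claw, ...]. A call has exactly 8 rows; each row shifts and turns the commanded pose from where the row before left it, along the tool's axes as they then stand; what a row does not reach is not made up. A row lasts 1/12 s, in which the tool goes at most 41.7 mm and 7.16 degrees, less where a joint would pass 70% of its speed; a pose out of reach is approached as far as the arm can. A call with a number of a shift or a turn outside -1 to 1 is refused whole. A call with a gripper value outside its range is refused whole. The fingers move at their own pace and stop on an object; "grip_force" is the grip in N (left out, the last holds). Time passes only in rows, so rows that do not move let the fingers close, or fill a call up. It gives the time, the measured TCP pose, the force, the opening and the grip force at its end, in the units of the state.
- get_obs(): the state, without advancing time (a new reading comes with each control period).
- read_camera(name): name is "scene" or "top" or "wrist"; returns a dict with "color" (400x640x3 uint8, blue, green, red), "fx", "fy", "cx", "cy" (pixels), "rvec" (rotation vector, rad) and "tvec" (3), from world to camera coordinates, as OpenCV has them. Camera axes: x right, y down, z forward; pixel columns grow to the right and rows downward; lengths in m; the calibration is good to about 2 mm. A picture is of the moment at which its call begins. There is no depth.
- hand_in(): hands the job in; it is judged then, once.
The state is a dict: "t": time; "q": joint angles; "joint_vel": joint speeds; "joint_torque": joint torques, N m; "eef_pos": TCP position; "tool_rot": TCP orientation; "contact_force": force on the tool from outside, world axes, zero at the start; "torque": the same for the moment, N m; "gripper_width": opening from 0.0 (shut) to 1.0 (fully open); "grasp_force": force on a finger pad.
Only numpy, scipy, OpenCV 4.12 (cv2) and the standard library are available. Lean on these libraries where they do the work, as an engineer would, in place of code of your own. Each camera call takes 0.05 s, during which the arm holds its last target. There are 200 camera calls.

## Task

Pack the change-over caddy for the edge-bander: set the good cutter head down in the round blue nest without dropping it in (its teeth chip), stand the good tracing roller in the square yellow nest, and put the good scraper plate in the green nest, one end tucked under the white lip and then the other end lowered inside the end kerb so that it lies flat. The parts with a red hub, spindle or rib are worn: leave them where they are. At the end the three good parts rest flat in their nests, let go.

Things in the scene. Friction and masses are not known exactly. Their poses are not given: they have to be found in the camera images.
- cutter: Aluminium disc 56 mm in diameter (60 over its eight dark look-only teeth) and 24 mm thick, lying flat, with a bare steel hub 32 mm in diameter standing up on its middle from 24 to 52 mm height: grip it there. Origin: centre of the underside, z up. The good cutter head, about 0.35 kg.
- roller: Black rubber tyre 50 mm in diameter and 22 mm thick, lying flat, with a brass spindle 20 mm in diameter standing up on its middle from 22 to 50 mm height: grip it there. Origin: centre of the underside, z up. The good tracing roller, about 0.2 kg.
- scraper: Bright steel plate 90 x 50 x 8 mm (x, y, z) lying flat, with a black grip rib on top of its middle, 50 mm long (along x), 16 mm wide (along y), from 8 to 38 mm height: pinch it across y. Either way round is the same. Origin: centre of the underside, x along the plate's length, z up. The good scraper plate, about 0.22 kg.
- worn_cutter: Aluminium disc 56 mm in diameter (60 over its eight dark look-only teeth) and 24 mm thick, lying flat, with a red hub 32 mm in diameter standing up on its middle from 24 to 52 mm height. Origin: centre of the underside, z up. Worn out: red marks it; it must stay where it lies. Otherwise the same as the good one.
- worn_roller: Black rubber tyre 50 mm in diameter and 22 mm thick, lying flat, with a red spindle 20 mm in diameter standing up on its middle from 22 to 50 mm height. Origin: centre of the underside, z up. Worn out: red marks it; it must stay where it lies. Otherwise the same as the good one.
- worn_scraper: Bright steel plate 90 x 50 x 8 mm (x, y, z) lying flat, with a red grip rib on top of its middle, 50 mm long (along x), 16 mm wide (along y), from 8 to 38 mm height. Either way round is the same. Origin: centre of the underside, x along the plate's length, z up. Worn out: red marks it; it must stay where it lies. Otherwise the same as the good one.
- caddy: Fixed plywood tray 140 mm (x) by 296 mm (y), floor 6 mm thick; long walls 30 mm high, end walls 40 mm, all 8 mm thick. Three cells side by side along its y axis, at -92, 0 and +92 mm, hold the three nests. Origin: centre of the underside, on the table; its x axis points away from the robot, within 12 degrees.
- cutter_nest: Blue nest: a round rim, 76 mm inside, 84 outside, rising to 18 mm above the origin, centred over it. The cutter head stands on the floor inside, 6 mm above the origin. Fixed; base 120 x 86 mm; origin: centre of its underside, 6 mm above the table; axes parallel to the caddy's. In any of the caddy's three cells.
- roller_nest: Yellow nest: a square kerb, 68 mm inside, 80 outside, rising to 18 mm above the origin, centred over it. The roller stands on the floor inside, 6 mm above the origin. Fixed; base 120 x 86 mm; origin: centre of its underside, 6 mm above the table; axes parallel to the caddy's. In any of the caddy's three cells.
- scraper_nest: Green nest, placed as the blue one; plate lengthwise along x. In mm from the origin: floor z 6; wall at the robot end, inner face x -54; its white lip reaches to x -34, underside z 23, top z 27; white end kerb inner face x +50, top z 17; side kerbs y -33 and +33, top z 14. Seated flat, the plate's -x end is under the lip. It goes in tilted about 15 degrees, -x end low; then lower +x.
Mind the look-alikes: they are no part of the job. Leave any orange or turquoise look-alike of the cutter alone.

How it is judged:
By the outcome, as a careful person would: the job done as asked, in the order asked, and still so for the second after the job is handed in, with the robot touching nothing.
It also fails if it takes over 86 s, if anything falls off the work surface, if the arm or the gripper's body presses on something with over 40 N, if the wrist force passes 120 N, or if a joint passes its speed limit or range.

## Working session

There is one attempt and no reset: what is moved stays moved. The work goes in short steps, Python scripts to look and compute and a tool call to move; the robot and the scene stay as the last step left them, time stands still between calls to the robot, and variables do not carry over. Pictures are saved under pics/ and viewed, at most 14 in all, crops included, and the job is handed in when it is done.

Besides the shell and the picture viewer there is one more tool, called by a JSON object that holds its "name" and its "arguments", one argument or row to a line. jog_arm: Moves the arm, as the interface text tells. Scaled input: -1 to 1 covers 20 mm each way for a shift and 4 degrees each way for a turn. Its arguments: {"type":"object","properties":{"moves":{"type":"array"},"grip_force":{"type":"number"}},"required":["moves"]}

```bash
mkdir -p pics; ls; python3 - <<'E'
from station import *
import cv2
o=get_obs();print(o)
for n in ("scene","top"):
    c=read_camera(n);cv2.imwrite(f"pics/{n}0.png",c["color"]);print(n,[c[k] for k in("fx","fy","cx","cy","rvec","tvec")])
E
```

```text
pics
{'t': 0.0, 'q': array([ 1.14291683,  0.47779065,  0.02236653,  1.55648204, -0.01148009,
        1.10927411, -0.08309038]), 'joint_vel': array([-6.48304697e-04,  3.10379219e-05, -1.68395726e-03,  1.07201006e-03,
        9.07180883e-04, -2.04442130e-03, -1.37359344e-03]), 'joint_torque': array([-3.94982235e-04, -5.96440566e+01,  1.60784326e+00, -2.81196749e+01,
        1.24492549e-02,  9.34429758e-03,  3.08708468e-05]), 'eef_pos': array([ 0.21196644, -0.64022405,  0.23031966]), 'tool_rot': array([-8.84263361e-04,  9.87243159e-01,  1.59217184e-01, -2.26548381e-04]), 'contact_force': array([-1.08384411, -0.71806562,  0.59284848]), 'torque': array([ 0.02272263,  0.04968242, -0.00089597]), 'grasp_force': 0.0, 'gripper_width': 1.0004809307957871}
scene [465.7573946003006, 465.7573946003006, 315.2837159894859, 197.76315470678065, array([ 1.03126493,  2.23254438, -1.21561272]), array([ 0.38554944, -0.19128194,  1.53831813])]
top [482.5092809992221, 482.5092809992221, 321.6397905964718, 198.04734179293757, array([ 2.13953399, -2.09726357,  0.21119379]), array([-0.02446882,  0.54083755,  1.23656591])]
```

View pics/top0.png

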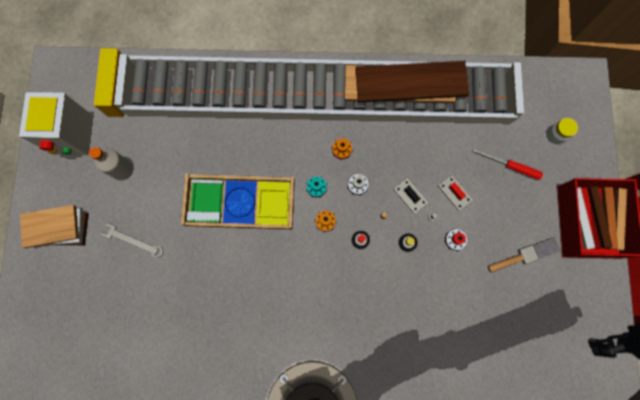

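View pics/scene0.png

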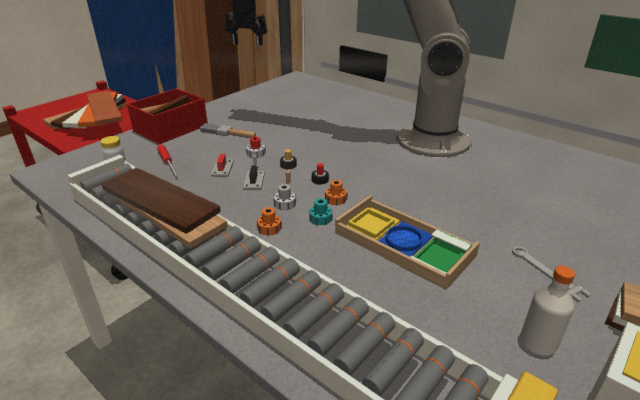

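The pictures show the following candidates (top-view pixels):
- **Cutter:** silver (358,184) is the good one. The look-alikes are orange (342,148) and (326,221) and turquoise (317,187), and the worn one is red-hubbed (456,239).
- **Roller:** brass (408,242) is good, red (361,240) is worn.
- **Scraper:** black rib (411,195) is good, red rib (456,192) is worn.
- **Caddy:** around (238,202), with nests in the order green, blue, yellow from left (+y) to right.

I'll check the choice in a crop and measure.

```bash
cat > h.py <<'E'
from station import *
import cv2, numpy as np
from scipy.spatial.transform import Rotation as R
def cam(n):
    c=read_camera(n); c["R"]=cv2.Rodrigues(np.array(c["rvec"]))[0]; c["t"]=np.array(c["tvec"]).ravel(); return c
def ray(c,u,v,z):
    d=c["R"].T@np.array([(u-c["cx"])/c["fx"],(v-c["cy"])/c["fy"],1]); o=-c["R"].T@c["t"]
    return o+d*(z-o[2])/d[2]
def proj(c,p):
    q=c["R"]@np.array(p)+c["t"]; return c["fx"]*q[0]/q[2]+c["cx"],c["fy"]*q[1]/q[2]+c["cy"]
def blob(c,lo,hi,box=None,pick=0):
    h=cv2.cvtColor(c["color"],cv2.COLOR_BGR2HSV); m=cv2.inRange(h,np.array(lo),np.array(hi))
    if box: k=np.zeros_like(m); x0,y0,x1,y1=box; k[y0:y1,x0:x1]=255; m&=k
    cs=sorted(cv2.findContours(m,cv2.RETR_EXTERNAL,cv2.CHAIN_APPROX_NONE)[0],key=cv2.contourArea,reverse=True)
    return m,cs
E
python3 - <<'E'
from h import *
c=cam("top")
cr=c["color"][130:260,170:480]; cv2.imwrite("pics/crop.png",cv2.resize(cr,None,fx=2.5,fy=2.5,interpolation=cv2.INTER_CUBIC))
for n,lo,hi in (("green",(50,120,40),(75,255,255)),("blue",(105,120,40),(125,255,255)),("yellow",(24,120,80),(34,255,255))):
    m,cs=blob(c,lo,hi,(180,170,300,235)); r=cv2.minAreaRect(cs[0]); print(n,r,ray(c,*r[0],0.012),[ray(c,*p,.012).round(4)[:2].tolist() for p in cv2.boxPoints(r)])
for n,p,z in (("cutter",(358,184),.04),("roller",(408,242),.05),("scraper",(411,195),.02),("wc",(456,239),.05),("wr",(361,240),.05),("ws",(456,192),.03)): print(n,ray(c,*p,z).round(3))
E
```

```text
green ((206.15292358398438, 197.0117645263672), (30.371814727783203, 28.224313735961914), 4.39870548248291) [0.54595037 0.30510595 0.012     ] [[0.5089, 0.3472], [0.5883, 0.347], [0.5834, 0.2626], [0.5041, 0.2637]]
blue ((239.24905395507812, 201.5155792236328), (30.12871551513672, 42.791507720947266), 3.5763344764709473) [0.53515433 0.21315642 0.012     ] [[0.4775, 0.2548], [0.5975, 0.2546], [0.5938, 0.1708], [0.474, 0.1725]]
yellow ((272.6640319824219, 202.55543518066406), (32.48699951171875, 44.42585372924805), 2.726310968399048) [0.53410569 0.12100903 0.012     ] [[0.4737, 0.1658], [0.5982, 0.1657], [0.5956, 0.0754], [0.4712, 0.0771]]
cutter [ 0.585 -0.112  0.04 ]
roller [ 0.428 -0.243  0.05 ]
scraper [ 0.561 -0.259  0.02 ]
wc [ 0.439 -0.37   0.05 ]
wr [ 0.431 -0.12   0.05 ]
ws [ 0.57 -0.38  0.03]
```

View pics/crop.png

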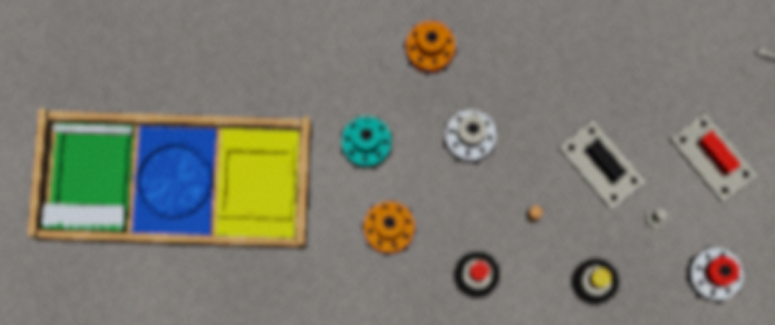

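The crop confirms the choice: silver cutter at crop (470,132), brass roller (598,280), black-rib scraper (604,160). Small loose bits lie at (533,213) and (655,215). Next is a planner that only prints numbers, then a move to above the cutter for a wrist view.

```bash
cat >> h.py <<'E'
def pose():
    o=get_obs(); q=o["tool_rot"]; return np.array(o["eef_pos"]),R.from_quat([q[1],q[2],q[3],q[0]])
def down(yaw,tilt=0):  # tool x at world angle yaw (deg), z down; tilt about tool y
    return R.from_euler("z",yaw,degrees=True)*R.from_euler("x",180,degrees=True)*R.from_euler("y",tilt,degrees=True)
def plan(wps,start=None):
    """wps: list of (pos,Rot,rows); prints rows of tool-frame moves"""
    p,r=start or pose(); k=0
    for P,Q,n in wps:
        p0,r0=p,r; rv=(r0.inv()*Q).as_rotvec()
        for i in range(1,n+1):
            pt=p0+(np.array(P)-p0)*i/n; rt=r0*R.from_rotvec(rv*i/n)
            d=np.r_[r.inv().apply(pt-p)/.02,np.degrees((r.inv()*rt).as_rotvec())/4].round(2)
            if k%8==0: print("-- call")
            print(", ".join("%g"%(x+0) for x in d), "!!" if abs(d).max()>1 else ""); k+=1
            p=p+r.apply(d[:3]*.02); r=r*R.from_rotvec(np.radians(d[3:]*4))
    print("rows",k,"end",p.round(4))
def rep():
    o=get_obs();p,r=pose();x=r.apply([1,0,0]);z=r.apply([0,0,1])
    print("t%.2f"%o["t"],p.round(4),"yaw %.2f"%np.degrees(np.arctan2(x[1],x[0])),"z",z.round(4),"F",np.round(o["contact_force"],1),"w %.3f g %.1f"%(o["gripper_width"],o["grasp_force"]),"q",np.round(o["q"],2))
E
python3 - <<'E'
from h import *
rep()
plan([((.56,-.13,.22),down(0),24)])
c=cam("top")
# refine by contours
h=cv2.cvtColor(c["color"],cv2.COLOR_BGR2HSV)
for n,(u,v) in dict(cut=(358,184),rol=(408,242),scr=(411,195)).items():
    print(n); 
for n,lo,hi,box,z in (("cut",(0,0,150),(180,60,255),(340,165,376,203),.024),("brass",(15,100,80),(35,255,255),(395,225,420,260),.05),("tyre",(0,0,0),(180,255,45),(395,225,422,260),.022),("rib",(0,0,0),(180,255,50),(400,182,424,208),.038),("plate",(0,0,140),(180,60,255),(390,172,432,218),.008)):
    m,cs=blob(c,lo,hi,box); k=cv2.minAreaRect(np.vstack([x for x in cs if cv2.contourArea(x)>3] or cs)); print(n,k,ray(c,*k[0],z).round(4))
E
```

```text
t0.15 [ 0.2121 -0.6403  0.2305] yaw 18.32 z [-5.0e-04  1.3e-03 -1.0e+00] F [-0.5  0.5 -0.6] w 0.998 g 0.0 q [ 1.14  0.48  0.02  1.56 -0.01  1.11 -0.08]
-- call
1.02, -0.78, 0.02, 0, 0, 0.19 !!
1.01, -0.8, 0.03, 0, 0, 0.19 !!
1.01, -0.8, 0.02, 0, 0, 0.19 !!
0.99, -0.83, 0.02, 0, 0, 0.19 
0.98, -0.83, 0.02, 0, 0, 0.19 
0.96, -0.85, 0.03, 0, 0, 0.2 
0.96, -0.86, 0.02, -0.01, 0, 0.19 
0.95, -0.87, 0.02, 0, 0, 0.19 
-- call
0.93, -0.89, 0.03, 0, 0, 0.19 
0.92, -0.9, 0.02, 0, 0, 0.19 
0.91, -0.91, 0.02, 0, 0, 0.19 
0.9, -0.92, 0.02, 0, 0, 0.19 
0.88, -0.93, 0.03, 0, 0, 0.19 
0.87, -0.95, 0.02, 0, 0, 0.19 
0.86, -0.96, 0.02, 0, 0, 0.19 
0.85, -0.97, 0.02, 0, 0, 0.19 
-- call
0.84, -0.98, 0.02, 0, 0, 0.19 
0.82, -0.99, 0.03, 0, 0, 0.2 
0.8, -1, 0.02, -0.01, 0, 0.19 
0.8, -1.01, 0.02, 0, 0, 0.19 !!
0.78, -1.02, 0.02, 0, 0, 0.19 !!
0.76, -1.04, 0.02, 0, 0, 0.19 !!
0.76, -1.04, 0.03, 0, 0, 0.19 !!
0.74, -1.05, 0.02, 0, 0, 0.19 !!
rows 24 end [ 0.5601 -0.1301  0.22  ]
cut
rol
scr
cut ((358.0, 183.49998474121094), (19.091880798339844, 19.091880798339844), 45.0) [ 0.59  -0.113  0.024]
brass ((410.00006103515625, 241.0000457763672), (7.071067810058594, 8.485280990600586), 45.0) [ 0.4312 -0.2488  0.05  ]
tyre ((407.25006103515625, 242.25003051757812), (16.26345443725586, 15.55634880065918), 45.0) [ 0.4308 -0.2465  0.022 ]
rib ((411.53662109375, 194.1707000732422), (16.24207305908203, 6.246950626373291), 51.34019088745117) [ 0.56   -0.2573  0.038 ]
plate ((410.894775390625, 195.01210021972656), (33.236671447753906, 17.440441131591797), 49.76364517211914) [ 0.5639 -0.2611  0.008 ]
```

{"name": "jog_arm", "arguments": {
  "moves": [1,-0.8,0,0,0,0.2,1,1,-0.8,0,0,0,0.2,1,1,-0.8,0,0,0,0.2,1,1,-0.83,0,0,0,0.2,1,1,-0.83,0,0,0,0.2,1,0.96,-0.85,0,0,0,0.2,1,0.96,-0.86,0,0,0,0.2,1,0.95,-0.87,0,0,0,0.2,1]
}}

```text
t: 0.87
eef_pos: [0.3288, -0.4695, 0.2312]
tool_rot: [-0.0, 0.995, 0.103, -0.0]
contact_force: [0.9, -0.4, 0.3]
gripper_width: 0.999
grasp_force: 0.0
```

{"name": "jog_arm", "arguments": {
  "moves": [0.93,-0.9,0,0,0,0.2,1,0.92,-0.9,0,0,0,0.2,1,0.9,-0.9,0,0,0,0.2,1,0.9,-0.9,0,0,0,0.2,1,0.88,-0.93,0,0,0,0.2,1,0.87,-0.95,0,0,0,0.2,1,0.86,-0.96,0,0,0,0.2,1,0.85,-0.97,0,0,0,0.2,1]
}}

```text
t: 1.53
eef_pos: [0.4458, -0.3006, 0.2313]
tool_rot: [-0.0, 0.999, 0.048, -0.0]
contact_force: [-0.0, 0.3, 0.6]
gripper_width: 1.002
grasp_force: 0.0
```

{"name": "jog_arm", "arguments": {
  "moves": [0.84,-1,0,0,0,0.2,1,0.82,-1,0,0,0,0.2,1,0.8,-1,0,0,0,0.2,1,0.8,-1,0,0,0,0.2,1,0.78,-1,0,0,0,0.2,1,0.76,-1,0,0,0,0.1,1,0.3,-1,0,0,0,0,1,0,-0.5,0,0,0,0,1]
}}

```text
t: 2.2
eef_pos: [0.5405, -0.1425, 0.2312]
tool_rot: [-0.001, 1.0, 0.012, 0.0]
contact_force: [-0.6, 0.4, -0.0]
gripper_width: 0.998
grasp_force: 0.0
```

```bash
python3 - <<'E'
from h import *
rep()
c=cam("wrist"); cv2.imwrite("pics/w1.png",c["color"]); print(-c["R"].T@c["t"],c["R"][2],c["fx"])
print(proj(c,(.588,-.1125,.052)))
E
```

```text
t2.20 [ 0.5405 -0.1425  0.2312] yaw 1.34 z [ 5.0e-04  1.4e-03 -1.0e+00] F [-0.6  0.4 -0. ] w 0.998 g 0.0 q [ 0.31  0.3  -0.2   1.83  0.06  1.02 -1.46]
[ 0.62342043 -0.14131172  0.3749305 ] [-0.32186151 -0.00628591 -0.94676589] 301.3475414843994
(np.float64(293.70536241060114), np.float64(132.8907022934319))
```

View pics/w1.png

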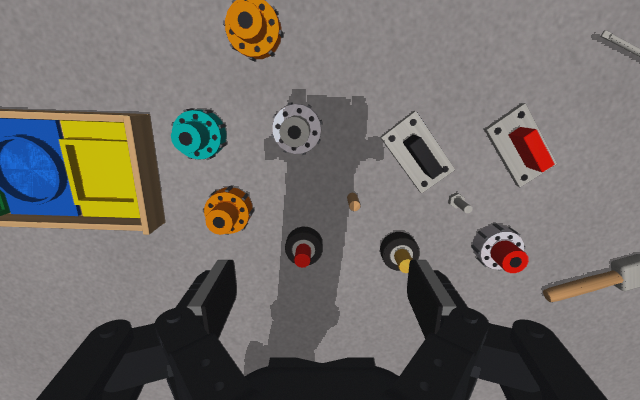

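The wrist view shows the good cutter's hub at (293,132), brass spindle tip (404,266), black rib (425,158), and part of the caddy on the left.

```bash
python3 - <<'E'
from h import *
rep()
c=cam("wrist")
for n,lo,hi,box,z in (("hole",(0,0,0),(180,255,80),(283,122,305,142),.052),("hub+disc",(0,0,110),(180,25,255),(266,95,326,160),.024),("brass",(15,90,60),(35,255,255),(385,230,416,280),.05),("tyre",(0,0,0),(180,255,60),(378,225,422,272),.022),("rib",(0,0,0),(180,255,75),(400,132,448,182),.038),("plate",(0,0,150),(180,30,255),(375,105,460,195),.008)):
    m,cs=blob(c,lo,hi,box); k=cv2.minAreaRect(np.vstack([x for x in cs if cv2.contourArea(x)>8])); print(n,np.round(k[0],1),np.round(k[1],1),ray(c,*k[0],z).round(4),[ray(c,*b,z).round(3)[:2].tolist() for b in cv2.boxPoints(k)])
for p in ((.588,-.1125,.052),(.431,-.2475,.05)): print(proj(c,p))
E
```

```text
t2.25 [ 0.5396 -0.1415  0.2311] yaw 1.42 z [-3.0e-04  1.9e-03 -1.0e+00] F [-0.5  2.3  0. ] w 0.998 g 0.0 q [ 0.31  0.3  -0.2   1.83  0.06  1.02 -1.46]
hole [295.  130.5] [13. 12.] [ 0.5894 -0.1128  0.052 ] [[0.596, -0.107], [0.596, -0.119], [0.583, -0.119], [0.583, -0.106]]
hub+disc [293.5 123.5] [55. 57.] [ 0.5943 -0.1087  0.024 ] [[0.561, -0.077], [0.624, -0.079], [0.625, -0.139], [0.563, -0.141]]
brass [405. 260.] [24.7 16.4] [ 0.4379 -0.2464  0.05  ] [[0.45, -0.231], [0.457, -0.249], [0.426, -0.262], [0.418, -0.244]]
tyre [401. 251.] [40. 40.] [ 0.4352 -0.2488  0.022 ] [[0.463, -0.22], [0.464, -0.271], [0.406, -0.279], [0.404, -0.225]]
rib [424.9 155.8] [50.6 20.1] [ 0.5639 -0.2574  0.038 ] [[0.577, -0.229], [0.592, -0.244], [0.55, -0.287], [0.534, -0.272]]
plate [419.3 151.3] [70.2 43.6] [ 0.5639 -0.2603  0.008 ] [[0.582, -0.212], [0.612, -0.251], [0.546, -0.31], [0.512, -0.271]]
(np.float64(294.7134099083483), np.float64(131.883548288307))
(np.float64(405.23371013791166), np.float64(265.00173034644297))
```

```bash
python3 - <<'E'
from h import *
plan([((.589,-.113,.13),down(0),5),((.589,-.113,.03),down(0),6)])
E
```

```text
-- call
0.51, -0.3, 1.01, 0, 0, 0.07 !!
0.5, -0.3, 1.01, 0, 0, 0.06 !!
0.51, -0.3, 1.01, -0.01, 0.01, 0.07 !!
0.5, -0.3, 1.01, 0, 0, 0.07 !!
0.5, -0.31, 1.02, 0, 0, 0.06 !!
0, 0, 0.83, 0, 0, 0 
0, 0, 0.84, 0, 0, 0 
0, 0, 0.83, 0, 0, 0 
-- call
0, 0, 0.83, 0, 0, 0 
0, 0, 0.83, 0, 0, 0 
0, 0, 0.84, 0, 0, 0 
rows 11 end [ 0.589  -0.113   0.0299]
```

{"name": "jog_arm", "arguments": {
  "moves": [0.5,-0.3,1,0,0,0.07,1,0.5,-0.3,1,0,0,0.07,1,0.5,-0.3,1,0,0,0.07,1,0.5,-0.3,1,0,0,0.07,1,0.5,-0.3,1,0,0,0.06,1,0,0,0.8,0,0,0,1,0,0,0.8,0,0,0,1,0,0,0,0,0,0,1]
}}

```text
t: 2.97
eef_pos: [0.5859, -0.1175, 0.096]
tool_rot: [0.0, 1.0, -0.003, -0.003]
contact_force: [-1.0, -0.0, -0.9]
gripper_width: 1.0
grasp_force: 0.0
```

```bash
python3 - <<'E'
from h import *
rep()
plan([((.589,-.113,.029),down(0),4)])
c=cam("wrist"); cv2.imwrite("pics/w2.png",c["color"])
E
```

```text
t2.97 [ 0.5859 -0.1175  0.096 ] yaw -0.35 z [-6.2e-03 -5.0e-04 -1.0e+00] F [-1.  -0.  -0.9] w 1.000 g 0.0 q [ 0.23  0.52 -0.18  1.84  0.12  0.8  -1.59]
-- call
0.04, -0.06, 0.84, 0, 0.02, -0.02 
0.05, -0.05, 0.84, 0, 0.02, -0.02 
0.04, -0.06, 0.83, 0.01, 0.03, -0.03 
0.04, -0.06, 0.84, 0, 0.02, -0.02 
rows 4 end [ 0.589  -0.1129  0.029 ]
```

View pics/w2.png

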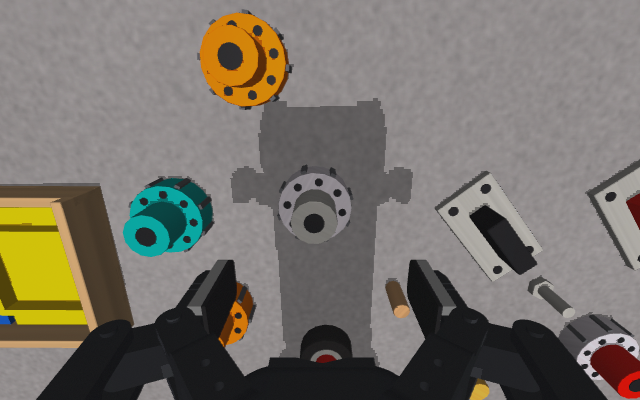

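Hub at (314,222), centred between the pads; nothing is under the fingers. Descending.

{"name": "jog_arm", "arguments": {
  "moves": [0.05,-0.05,0.84,0,0,0,1,0.05,-0.05,0.84,0,0,0,1,0.04,-0.05,0.84,0,0,0,1,0.04,-0.05,0.84,0,0,0,1,0,0,0,0,0,0,0.8,0,0,0,0,0,0,0.7,0,0,0,0,0,0,0.6,0,0,0,0,0,0,0.55],
  "grip_force": 40
}}

```text
t: 3.68
eef_pos: [0.5935, -0.1121, 0.0338]
tool_rot: [0.0, 1.0, -0.002, 0.001]
contact_force: [-0.8, 0.8, 0.2]
gripper_width: 0.555
grasp_force: 0.0
```

```bash
python3 - <<'E'
from h import *
rep()
c=cam("wrist")
k=blob(c,(0,0,0),(180,255,80),(270,150,370,330))
p,_=pose(); print([proj(c,(.589,-.113,z)) for z in (.024,.052)])
cv2.imwrite("pics/w3.png",c["color"])
E
```

```text
t3.68 [ 0.5935 -0.1121  0.0338] yaw -0.28 z [ 2.5e-03 -6.0e-04 -1.0e+00] F [-0.8  0.8  0.2] w 0.555 g 0.0 q [ 0.21  0.61 -0.16  1.86  0.15  0.68 -1.62]
[(np.float64(321.82227284421634), np.float64(258.42879633882336)), (np.float64(321.9208151712525), np.float64(287.24642417463326))]
```

View pics/w3.png

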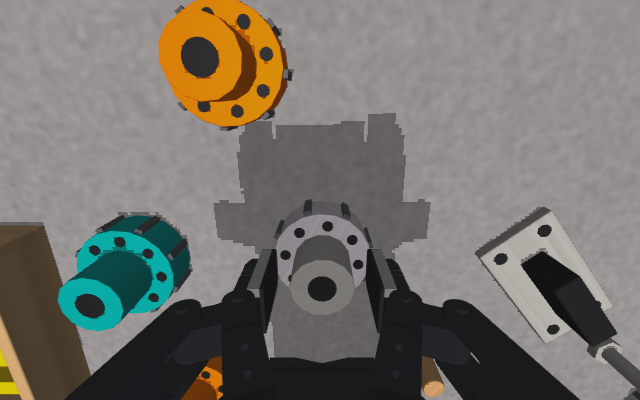

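The hub hole is at (322,289), where it was predicted to be. A 4 mm x correction and 4 mm lower, then close.

{"name": "jog_arm", "arguments": {
  "moves": [-0.1,0,0.1,0,0,0,0.55,-0.1,0,0.1,0,0,0,0.55,0,0,0,0,0,0,0.5,0,0,0,0,0,0,0.4,0,0,0,0,0,0,0.3,0,0,0,0,0,0,0.2,0,0,0,0,0,0,0.2,0,0,0,0,0,0,0.2],
  "grip_force": 60
}}

```text
t: 4.4
eef_pos: [0.5885, -0.1116, 0.0284]
tool_rot: [0.0, 1.0, -0.002, -0.0]
contact_force: [-1.5, -0.7, 4.9]
gripper_width: 0.352
grasp_force: 59.6
```

{"name": "jog_arm", "arguments": {
  "moves": [0,0,-0.3,0,0,0,0.2,0,0,-0.6,0,0,0,0.2,0,0,-0.8,0,0,0,0.2,0,0,-1,0,0,0,0.2,0,0,-1,0,0,0,0.2,0,0,-1,0,0,0,0.2,0,0,-0.8,0,0,0,0.2,0,0,0,0,0,0,0.2]
}}

```text
t: 5.07
eef_pos: [0.5908, -0.1115, 0.1422]
tool_rot: [0.0, 1.0, -0.002, 0.003]
contact_force: [0.8, -0.6, -3.4]
gripper_width: 0.356
grasp_force: 59.6
```

```bash
python3 - <<'E'
from h import *
rep()
plan([((.50,.19,.15),down(0),16)])
E
```

```text
t5.07 [ 0.5908 -0.1115  0.1422] yaw -0.24 z [ 6.6e-03 -7.0e-04 -1.0e+00] F [ 0.8 -0.6 -3.4] w 0.356 g 59.6 q [ 0.23  0.46 -0.19  1.81  0.11  0.87 -1.59]
-- call
-0.29, -0.94, -0.03, 0, -0.01, 0 
-0.29, -0.94, -0.02, 0, 0, -0.01 
-0.28, -0.94, -0.03, 0, -0.01, 0 
-0.29, -0.94, -0.03, 0, 0, -0.01 
-0.29, -0.95, -0.02, 0, -0.01, 0 
-0.28, -0.94, -0.03, 0, -0.01, 0 
-0.29, -0.94, -0.02, 0, 0, -0.01 
-0.28, -0.94, -0.03, 0, -0.01, 0 
-- call
-0.29, -0.94, -0.03, 0.01, 0, 0 
-0.29, -0.94, -0.02, 0, -0.01, -0.01 
-0.28, -0.95, -0.03, 0, 0, 0 
-0.29, -0.94, -0.02, 0, -0.01, -0.01 
-0.28, -0.94, -0.03, 0, -0.01, 0 
-0.29, -0.94, -0.02, 0, 0, 0 
-0.28, -0.94, -0.02, 0, -0.01, -0.01 
-0.28, -0.95, -0.03, 0, 0, 0 
rows 16 end [0.5001 0.1901 0.15  ]
```

{"name": "jog_arm", "arguments": {
  "moves": [-0.28,-0.94,0,0,0,0,0.2,-0.28,-0.94,0,0,0,0,0.2,-0.28,-0.94,0,0,0,0,0.2,-0.28,-0.94,0,0,0,0,0.2,-0.28,-0.94,0,0,0,0,0.2,-0.28,-0.94,0,0,0,0,0.2,-0.28,-0.94,0,0,0,0,0.2,-0.28,-0.94,0,0,0,0,0.2]
}}

```text
t: 5.73
eef_pos: [0.5433, 0.04, 0.1373]
tool_rot: [0.0, 1.0, -0.002, -0.001]
contact_force: [-0.8, -0.1, -2.9]
gripper_width: 0.353
grasp_force: 59.8
```

{"name": "jog_arm", "arguments": {
  "moves": [-0.28,-0.94,-0.2,0,0,0,0.2,-0.28,-0.94,-0.2,0,0,0,0.2,-0.28,-0.94,-0.2,0,0,0,0.2,-0.28,-0.94,-0.2,0,0,0,0.2,-0.28,-0.94,-0.2,0,0,0,0.2,-0.28,-0.8,-0.2,0,0,0,0.2,0,-0.4,0,0,0,0,0.2,0,0,0,0,0,0,0.2]
}}

```text
t: 6.4
eef_pos: [0.5107, 0.1595, 0.1618]
tool_rot: [-0.001, 1.0, -0.0, -0.0]
contact_force: [1.0, -0.7, -3.7]
gripper_width: 0.356
grasp_force: 59.8
```

```bash
python3 - <<'E'
from h import *
rep()
c=cam("wrist"); cv2.imwrite("pics/w4.png",c["color"]); rep()
E
```

```text
t6.40 [0.5107 0.1595 0.1618] yaw -0.03 z [-1.e-04  1.e-03 -1.e+00] F [ 1.  -0.7 -3.7] w 0.356 g 59.8 q [-0.18  0.35 -0.28  1.94  0.12  0.87 -2.1 ]
t6.45 [0.511  0.1576 0.1616] yaw -0.14 z [-5.e-04 -2.e-04 -1.e+00] F [ 0.5 -0.8 -2.7] w 0.355 g 59.8 q [-0.18  0.35 -0.28  1.94  0.12  0.87 -2.1 ]
```

View pics/w4.png

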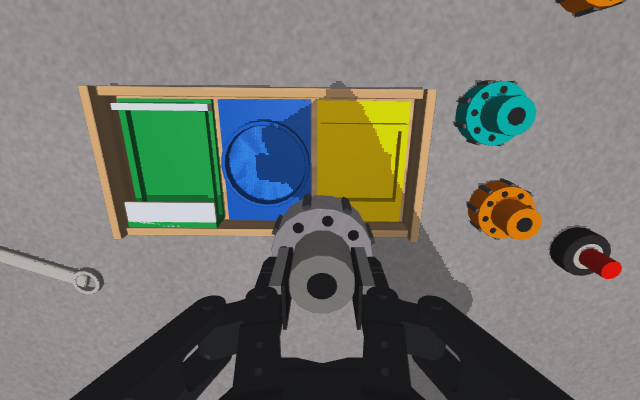

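The wrist view shows the caddy whole: outer top corners near (81,88), (435,90), (415,241), (118,238); blue rim around (267,162); white lip (170,212) on the near side; white kerb (160,106).

```bash
python3 - <<'E'
from h import *
c=cam("wrist"); rep()
g=cv2.cvtColor(c["color"],cv2.COLOR_BGR2GRAY).astype(np.float32)
pts=np.float32([[80,87],[436,89],[415,241],[119,238]]).reshape(-1,1,2)
cv2.cornerSubPix(g,pts,(4,4),(-1,-1),(3,50,.01))
W=[ray(c,*p[0],.040)[:2] for p in pts]; print(pts.reshape(-1,2).round(1).tolist(),np.round(W,4).tolist())
W=np.array(W); ctr=W.mean(0); yv=(W[0]-W[1]+W[3]-W[2])/2; xv=(W[0]-W[3]+W[1]-W[2])/2
print("ctr",ctr,np.linalg.norm(yv),np.linalg.norm(xv),"yaw from y",np.degrees(np.arctan2(-yv[0],yv[1])),"from x",np.degrees(np.arctan2(xv[1],xv[0])))
for n,lo,hi,box,z in (("lip",(0,0,150),(180,40,255),(115,195,222,232),.033),("kerb",(0,0,150),(180,40,255),(100,95,218,115),.023)):
    m,cs=blob(c,lo,hi,box); k=cv2.minAreaRect(cs[0]); print(n,k,ray(c,*k[0],z).round(4),[ray(c,*b,z).round(4)[:2].tolist() for b in cv2.boxPoints(k)])
m,cs=blob(c,(100,80,0),(130,255,75),(215,110,320,215))
d=[x for x in cs if cv2.contourArea(x)>5]; print([(cv2.boundingRect(x)) for x in d[:4]])
t=cam("top"); 
for p in ((186,174),(294,179),(291,229),(182,224)): print("top",ray(t,*p,.04).round(4)[:2])
E
```

```text
t6.50 [0.5112 0.1563 0.1615] yaw -0.25 z [-7.e-04 -9.e-04 -1.e+00] F [-0.6 -0.3 -3. ] w 0.354 g 59.8 q [-0.18  0.35 -0.28  1.94  0.12  0.87 -2.1 ]
[[83.30000305175781, 85.9000015258789], [433.5, 89.5], [415.1000061035156, 241.39999389648438], [118.9000015258789, 239.3000030517578]] [[0.6036, 0.3529], [0.6003, 0.0642], [0.4612, 0.0657], [0.4641, 0.3541]]
ctr [0.53230965 0.20921517] 0.28851194325087204 0.13930263226759107 yaw from y -0.604092737404723 from x -0.5499924181373924
lip ((167.5, 214.5), (23.0, 91.0), 90.0) [0.4871 0.3063 0.033 ] [[0.499, 0.3479], [0.4989, 0.2608], [0.4749, 0.2636], [0.4751, 0.3531]]
kerb ((156.0, 107.0), (6.0, 96.0), 90.0) [0.5865 0.3049 0.023 ] [[0.5891, 0.3472], [0.5889, 0.2616], [0.5838, 0.2622], [0.584, 0.3484]]
[(223, 131, 18, 58)]
top [0.6033 0.3574]
top [0.5953 0.0626]
top [0.4581 0.0664]
top [0.4657 0.3578]
```

```bash
python3 - <<'E'
from h import *
plan([((.5325,.2125,.1),down(-.6),5)])
E
```

```text
-- call
0.21, -0.57, 0.61, 0, 0, 0.01 
0.21, -0.57, 0.62, 0.01, 0, 0.02 
0.21, -0.57, 0.61, 0, 0.01, 0.01 
0.2, -0.57, 0.61, 0, 0, 0.02 
0.21, -0.57, 0.62, 0.01, 0, 0.01 
rows 5 end [0.5325 0.2125 0.1   ]
```

{"name": "jog_arm", "arguments": {
  "moves": [0.2,-0.57,0.6,0,0,0,0.2,0.2,-0.57,0.6,0,0,0,0.2,0.2,-0.57,0.6,0,0,0,0.2,0.2,-0.57,0.6,0,0,0,0.2,0.2,-0.57,0.6,0,0,0,0.2,0,0,0,0,0,0,0.2,0,0,0,0,0,0,0.2,0,0,0,0,0,0,0.2]
}}

```text
t: 7.22
eef_pos: [0.5318, 0.2125, 0.1021]
tool_rot: [0.001, 1.0, -0.003, -0.0]
contact_force: [1.2, -0.0, -4.1]
gripper_width: 0.354
grasp_force: 59.8
```

```bash
python3 - <<'E'
from h import *
rep()
c=cam("wrist"); cv2.imwrite("pics/w5.png",c["color"])
plan([((.5325,.2125,.05),down(-.6),4)])
E
```

```text
t7.22 [0.5318 0.2125 0.1021] yaw -0.34 z [-2.0e-04 -1.1e-03 -1.0e+00] F [ 1.2 -0.  -4.1] w 0.354 g 59.8 q [-0.28  0.48 -0.27  1.9   0.18  0.79 -2.22]
-- call
0.01, 0, 0.66, 0, 0, 0.02 
0, 0, 0.65, 0.01, 0, 0.01 
0.01, 0, 0.66, 0, 0, 0.02 
0.01, 0, 0.65, 0, -0.01, 0.01 
rows 4 end [0.5325 0.2126 0.0501]
```

View pics/w5.png

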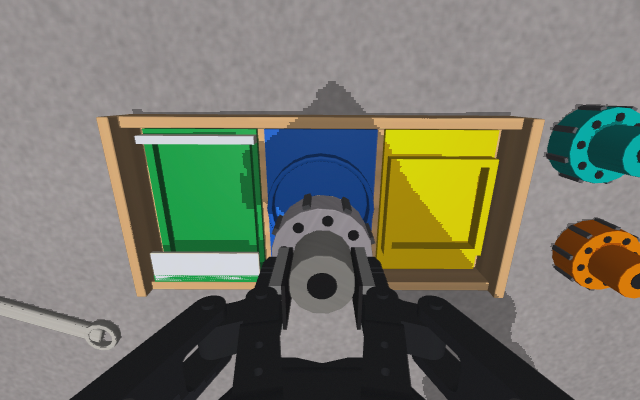

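The cutter hangs centred over the blue rim, with rim columns about 271-373 and the cutter at about 323.

{"name": "jog_arm", "arguments": {
  "moves": [0,0,0.66,0,0,0,0.2,0,0,0.66,0,0,0,0.2,0,0,0.66,0,0,0,0.2,0,0,0.6,0,0,0,0.2,0,0,0.2,0,0,0,0.2,0,0,0,0,0,0,0.2,0,0,0,0,0,0,0.2,0,0,0,0,0,0,0.2]
}}

```text
t: 7.93
eef_pos: [0.5321, 0.2144, 0.0473]
tool_rot: [-0.0, 1.0, -0.002, 0.001]
contact_force: [0.0, 0.3, -3.5]
gripper_width: 0.351
grasp_force: 59.8
```

```bash
python3 - <<'E'
from h import *
rep()
c=cam("wrist"); k=[proj(c,(.5325+.038*np.cos(a),.2125+.038*np.sin(a),.024)) for a in (0,.8,-.8)];print(np.round(k))
cv2.imwrite("pics/w6.png",c["color"][120:320,180:470])
E
```

```text
t7.93 [0.5321 0.2144 0.0473] yaw -0.25 z [ 1.3e-03  6.0e-04 -1.0e+00] F [ 0.   0.3 -3.5] w 0.351 g 59.8 q [-0.3   0.56 -0.25  1.93  0.21  0.68 -2.25]
[[323. 180.]
 [277. 199.]
 [370. 199.]]
```

View pics/w6.png

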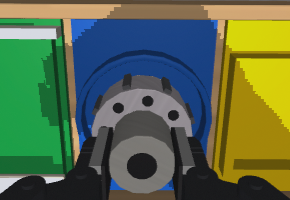

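The cutter is inside the rim, near-symmetric. Lowering gently.

{"name": "jog_arm", "arguments": {
  "moves": [0,0,0.07,0,0,0,0.2,0,0,0.07,0,0,0,0.2,0,0,0.07,0,0,0,0.2,0,0,0.05,0,0,0,0.2,0,0,0.03,0,0,0,0.2,0,0,0.02,0,0,0,0.2,0,0,0,0,0,0,0.2,0,0,0,0,0,0,0.2]
}}

```text
t: 8.65
eef_pos: [0.5314, 0.2142, 0.0404]
tool_rot: [0.0, 1.0, -0.002, -0.0]
contact_force: [-2.1, -0.3, 0.1]
gripper_width: 0.353
grasp_force: 60.4
```

{"name": "jog_arm", "arguments": {
  "moves": [0,0,0.02,0,0,0,0.2,0,0,0,0,0,0,0.3,0,0,0,0,0,0,0.36,0,0,0,0,0,0,0.42,0,0,0,0,0,0,0.5,0,0,0,0,0,0,0.6,0,0,0,0,0,0,0.7,0,0,0,0,0,0,0.7]
}}

```text
t: 9.32
eef_pos: [0.5316, 0.2143, 0.0399]
tool_rot: [-0.0, 1.0, -0.002, 0.0]
contact_force: [-0.3, 0.8, -1.1]
gripper_width: 0.698
grasp_force: 0.0
```

{"name": "jog_arm", "arguments": {
  "moves": [0,0,-0.3,0,0,0,0.7,0,0,-0.6,0,0,0,0.7,0,0,-1,0,0,0,0.7,0,0,-1,0,0,0,0.7,0,0,-1,0,0,0,0.8,0,0,-1,0,0,0,1,0,0,-0.5,0,0,0,1,0,0,0,0,0,0,1]
}}

```text
t: 9.98
eef_pos: [0.5331, 0.2151, 0.1512]
tool_rot: [-0.001, 1.0, -0.002, 0.003]
contact_force: [-0.3, 0.6, -0.1]
gripper_width: 1.002
grasp_force: 0.0
```

```bash
python3 - <<'E'
from h import *
rep()
c=cam("wrist"); cv2.imwrite("pics/w7.png",c["color"]); print(proj(c,(.5325,.2125,.064)))
plan([((.434,-.247,.15),down(0),24)])
E
```

```text
t9.98 [0.5331 0.2151 0.1512] yaw -0.25 z [ 0.0052  0.0022 -1.    ] F [-0.3  0.6 -0.1] w 1.002 g 0.0 q [-0.27  0.42 -0.28  1.86  0.15  0.88 -2.2 ]
(np.float64(324.06448221832727), np.float64(206.79950937343818))
-- call
-0.2, 0.96, 0, 0, 0, 0 
-0.2, 0.96, -0.01, 0, 0, -0.01 
-0.2, 0.97, 0, 0, 0, 0 
-0.2, 0.96, 0, 0, -0.01, 0 
-0.2, 0.96, -0.01, 0, 0, 0 
-0.21, 0.96, 0, 0, 0, -0.01 
-0.2, 0.97, 0, 0, 0, 0 
-0.2, 0.96, 0, -0.01, 0, 0 
-- call
-0.2, 0.96, -0.01, 0, 0, 0 
-0.2, 0.96, 0, 0, -0.01, -0.01 
-0.21, 0.96, 0, 0, 0, 0 
-0.2, 0.97, 0, 0, 0, 0 
-0.2, 0.96, 0, 0, 0, 0 
-0.2, 0.96, -0.01, 0, 0, -0.01 
-0.21, 0.96, 0, 0, 0, 0 
-0.2, 0.96, 0, 0, -0.01, 0 
-- call
-0.2, 0.97, 0, 0, 0, 0 
-0.21, 0.96, 0, 0, 0, -0.01 
-0.2, 0.96, -0.01, 0, 0, 0 
-0.2, 0.96, 0, 0, 0, 0 
-0.21, 0.96, 0, 0, 0, 0 
-0.2, 0.97, 0, -0.01, -0.01, -0.01 
-0.21, 0.96, 0, 0, 0, 0 
-0.2, 0.96, 0, 0, 0, 0 
rows 24 end [ 0.434  -0.247   0.1499]
```

View pics/w7.png

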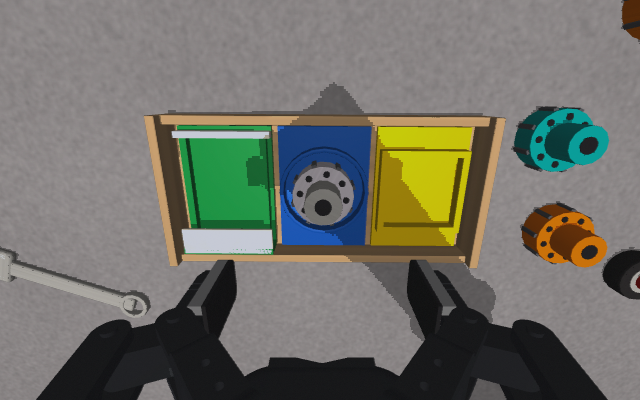

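The cutter sits centred in the blue nest (hub at (322,206), predicted (324,207)). Moving to the roller.

{"name": "jog_arm", "arguments": {
  "moves": [-0.2,0.96,0,0,0,0,1,-0.2,0.96,0,0,0,0,1,-0.2,0.96,0,0,0,0,1,-0.2,0.96,0,0,0,0,1,-0.2,0.96,0,0,0,0,1,-0.2,0.96,0,0,0,0,1,-0.2,0.96,0,0,0,0,1,-0.2,0.96,0,0,0,0,1]
}}

```text
t: 10.7
eef_pos: [0.4975, 0.0596, 0.1465]
tool_rot: [0.0, 1.0, -0.002, -0.001]
contact_force: [0.5, 0.7, 0.0]
gripper_width: 1.0
grasp_force: 0.0
```

{"name": "jog_arm", "arguments": {
  "moves": [-0.2,0.96,0,0,0,0,1,-0.2,0.96,0,0,0,0,1,-0.2,0.96,0,0,0,0,1,-0.2,0.96,0,0,0,0,1,-0.2,0.96,0,0,0,0,1,-0.2,0.96,0,0,0,0,1,-0.2,0.96,0,0,0,0,1,-0.2,0.96,0,0,0,0,1]
}}

```text
t: 11.37
eef_pos: [0.4649, -0.0936, 0.1467]
tool_rot: [-0.0, 1.0, -0.002, -0.001]
contact_force: [-0.4, -0.3, -0.3]
gripper_width: 0.999
grasp_force: 0.0
```

{"name": "jog_arm", "arguments": {
  "moves": [-0.2,0.96,0,0,0,0,1,-0.2,0.96,0,0,0,0,1,-0.2,0.96,0,0,0,0,1,-0.2,0.96,0,0,0,0,1,-0.2,0.96,0,0,0,0,1,-0.2,0.8,0,0,0,0,1,0,0,0,0,0,0,1,0,0,0,0,0,0,1]
}}

```text
t: 12.03
eef_pos: [0.4407, -0.205, 0.1468]
tool_rot: [-0.0, 1.0, -0.003, -0.001]
contact_force: [-0.3, 0.6, 0.5]
gripper_width: 1.001
grasp_force: 0.0
```

```bash
python3 - <<'E'
from h import *
rep()
c=cam("wrist"); rep()
for n,lo,hi,z in (("brass",(15,90,60),(35,255,255),.05),("tyre",(0,0,0),(180,255,60),.022)):
    u,v=map(int,proj(c,(.4315,-.2475,.04))); print(u,v)
    m,cs=blob(c,lo,hi,(u-45,v-60,u+45,v+50)); k=cv2.boundingRect(cs[0]); print(n,k,ray(c,k[0]+k[2]/2,k[1]+k[3]-k[2]/2,.05).round(4))
plan([((.4315,-.2475,.065),down(0),6)])
E
```

```text
t12.03 [ 0.4407 -0.205   0.1468] yaw -0.36 z [-2.e-03  7.e-04 -1.e+00] F [-0.3  0.6  0.5] w 1.001 g 0.0 q [ 0.42  0.28 -0.13  2.07  0.05  0.79 -1.32]
t12.08 [ 0.4412 -0.204   0.147 ] yaw -0.25 z [-1.5e-03  9.0e-04 -1.0e+00] F [-0.4  0.2 -0.4] w 1.000 g 0.0 q [ 0.42  0.28 -0.13  2.07  0.05  0.79 -1.32]
368 207
brass (359, 192, 27, 32) [ 0.4323 -0.249   0.05  ]
368 207
tyre (341, 171, 54, 54) [ 0.4436 -0.2447  0.05  ]
-- call
-0.08, 0.36, 0.68, 0, 0, -0.01 
-0.08, 0.37, 0.69, 0, 0.01, -0.01 
-0.08, 0.36, 0.68, -0.01, 0, -0.01 
-0.07, 0.36, 0.68, 0, 0, -0.01 
-0.08, 0.37, 0.69, 0, 0.01, -0.01 
-0.08, 0.36, 0.68, 0, 0, -0.01 
rows 6 end [ 0.4316 -0.2475  0.065 ]
```

{"name": "jog_arm", "arguments": {
  "moves": [-0.08,0.37,0.68,0,0,0,1,-0.08,0.37,0.68,0,0,0,1,-0.08,0.37,0.68,0,0,0,1,-0.08,0.37,0.68,0,0,0,1,-0.08,0.37,0.68,0,0,0,1,-0.06,0.37,0.68,0,0,0,1,0,0,0,0,0,0,1,0,0,0,0,0,0,0.9]
}}

```text
t: 12.75
eef_pos: [0.4321, -0.2476, 0.0657]
tool_rot: [-0.001, 1.0, -0.002, -0.001]
contact_force: [-0.3, 0.1, 0.9]
gripper_width: 0.903
grasp_force: 0.0
```

```bash
python3 - <<'E'
from h import *
c=cam("wrist"); rep()
u,v=map(int,proj(c,(.432,-.2485,.05)));print(u,v)
m,cs=blob(c,(15,90,60),(35,255,255),(u-45,v-60,u+45,v+50)); k=cv2.boundingRect(cs[0]); print(k,ray(c,k[0]+k[2]/2,k[1]+k[3]-k[2]/2,.05).round(4))
plan([((.432,-.2485,.028),down(0),4)])
E
```

```text
t12.80 [ 0.4327 -0.2477  0.0664] yaw -0.16 z [-3.e-04  8.e-04 -1.e+00] F [-0.3 -0.5  0.6] w 0.901 g 0.0 q [ 0.48  0.43 -0.1   2.1   0.07  0.62 -1.25]
321 246
(307, 217, 35, 47) [ 0.4321 -0.2501  0.05  ]
-- call
-0.01, 0.01, 0.48, 0, 0, -0.01 
-0.01, 0.01, 0.48, -0.01, 0, -0.01 
-0.01, 0.01, 0.48, 0, 0, -0.01 
0, 0.01, 0.48, 0, 0, -0.01 
rows 4 end [ 0.4321 -0.2485  0.028 ]
```

{"name": "jog_arm", "arguments": {
  "moves": [0,0.03,0.48,0,0,0,0.8,0,0.03,0.48,0,0,0,0.7,0,0.02,0.48,0,0,0,0.6,0,0,0.48,0,0,0,0.5,0,0,0,0,0,0,0.45,0,0,0,0,0,0,0.4,0,0,0,0,0,0,0.35,0,0,0,0,0,0,0.3],
  "grip_force": 50
}}

```text
t: 13.47
eef_pos: [0.4326, -0.2507, 0.0282]
tool_rot: [0.0, 1.0, -0.002, 0.0]
contact_force: [0.3, -0.6, 0.4]
gripper_width: 0.303
grasp_force: 0.0
```

{"name": "jog_arm", "arguments": {
  "moves": [0,0,0,0,0,0,0.2,0,0,0,0,0,0,0.1,0,0,0,0,0,0,0.1,0,0,0,0,0,0,0.1,0,0,0,0,0,0,0.1,0,0,0,0,0,0,0.1,0,0,-0.2,0,0,0,0.1,0,0,-0.4,0,0,0,0.1]
}}

```text
t: 14.13
eef_pos: [0.4314, -0.2502, 0.0395]
tool_rot: [-0.0, 1.0, -0.002, -0.001]
contact_force: [0.2, -0.3, -1.3]
gripper_width: 0.216
grasp_force: 48.8
```

{"name": "jog_arm", "arguments": {
  "moves": [0,0,-0.9,0,0,0,0.1,0,0,-1,0,0,0,0.1,0,0,-1,0,0,0,0.1,0,0,-1,0,0,0,0.1,0,0,-1,0,0,0,0.1,0,0,-1,0,0,0,0.1,0,0,0,0,0,0,0.1,0,0,0,0,0,0,0.1]
}}

```text
t: 14.8
eef_pos: [0.4327, -0.2509, 0.159]
tool_rot: [0.001, 1.0, -0.002, 0.001]
contact_force: [0.2, 0.6, -2.3]
gripper_width: 0.208
grasp_force: 48.9
```

```bash
python3 - <<'E'
from h import *
rep()
plan([((.5315,.1205,.14),down(-.6),21)])
E
```

```text
t14.80 [ 0.4327 -0.2509  0.159 ] yaw -0.25 z [ 0.0023 -0.0012 -1.    ] F [ 0.2  0.6 -2.3] w 0.208 g 48.9 q [ 0.5   0.28 -0.12  2.03  0.04  0.82 -1.22]
-- call
0.23, -0.89, 0.04, 0, 0, 0 
0.23, -0.88, 0.05, 0, 0, 0.01 
0.23, -0.89, 0.04, 0, 0, 0 
0.23, -0.88, 0.05, 0, -0.01, 0.01 
0.23, -0.89, 0.04, 0, 0, 0 
0.23, -0.88, 0.05, 0, 0, 0.01 
0.23, -0.89, 0.04, 0.01, 0, 0 
0.23, -0.88, 0.05, 0, 0, 0 
-- call
0.23, -0.89, 0.04, 0, 0, 0.01 
0.23, -0.89, 0.05, 0, -0.01, 0 
0.23, -0.88, 0.04, 0, 0, 0.01 
0.23, -0.89, 0.05, 0, 0, 0 
0.23, -0.88, 0.04, 0, 0, 0 
0.22, -0.89, 0.05, 0, 0, 0.01 
0.23, -0.89, 0.04, 0, 0, 0 
0.23, -0.88, 0.05, 0, 0, 0.01 
-- call
0.23, -0.89, 0.04, 0, -0.01, 0 
0.22, -0.89, 0.05, 0, 0, 0.01 
0.23, -0.88, 0.04, 0, 0, 0 
0.23, -0.89, 0.05, 0.01, 0, 0 
0.22, -0.89, 0.04, 0, 0, 0.01 
rows 21 end [0.5315 0.1206 0.1401]
```

{"name": "jog_arm", "arguments": {
  "moves": [0.23,-0.89,0.05,0,0,0,0.1,0.23,-0.89,0.05,0,0,0,0.1,0.23,-0.89,0.05,0,0,0,0.1,0.23,-0.89,0.05,0,0,0,0.1,0.23,-0.89,0.05,0,0,0,0.1,0.23,-0.89,0.05,0,0,0,0.1,0.23,-0.89,0.05,0,0,0,0.1,0.23,-0.89,0.05,0,0,0,0.1]
}}

```text
t: 15.47
eef_pos: [0.4687, -0.1073, 0.1485]
tool_rot: [-0.0, 1.0, -0.002, -0.001]
contact_force: [0.6, 0.4, -1.5]
gripper_width: 0.21
grasp_force: 49.0
```

{"name": "jog_arm", "arguments": {
  "moves": [0.23,-0.89,0.05,0,0,0,0.1,0.23,-0.89,0.05,0,0,0,0.1,0.23,-0.89,0.05,0,0,0,0.1,0.23,-0.89,0.05,0,0,0,0.1,0.23,-0.89,0.05,0,0,0,0.1,0.23,-0.89,0.05,0,0,0,0.1,0.23,-0.89,0.05,0,0,0,0.1,0.23,-0.89,0.05,0,0,0,0.1]
}}

```text
t: 16.13
eef_pos: [0.506, 0.0346, 0.1404]
tool_rot: [0.0, 1.0, -0.002, -0.001]
contact_force: [0.0, -0.9, -1.4]
gripper_width: 0.216
grasp_force: 49.0
```

{"name": "jog_arm", "arguments": {
  "moves": [0.23,-0.89,0.05,0,0,0,0.1,0.23,-0.89,0.05,0,0,0,0.1,0.23,-0.89,0.05,0,0,0,0.1,0.23,-0.89,0.05,0,0,0,0.1,0.23,-0.85,0.05,0,0,0,0.1,0,0,0,0,0,0,0.1,0,0,0,0,0,0,0.1,0,0,0,0,0,0,0.1]
}}

```text
t: 16.8
eef_pos: [0.5295, 0.121, 0.1357]
tool_rot: [0.001, 1.0, -0.002, -0.001]
contact_force: [-0.4, -0.1, -1.7]
gripper_width: 0.216
grasp_force: 49.0
```

```bash
python3 - <<'E'
from h import *
c=cam("wrist"); rep()
cv2.imwrite("pics/w8.png",c["color"])
# predicted kerb inner corners
e=np.radians(-.6); ex=np.array([np.cos(e),np.sin(e)]); ey=np.array([-np.sin(e),np.cos(e)])
print([np.round(proj(c,np.r_[np.array([.5315,.1205])+a*ex*.034+b*ey*.034,.024])).tolist() for a,b in((1,1),(1,-1))])
plan([((.5315,.1205,.05),down(-.6),7)])
E
```

```text
t16.85 [0.5297 0.1206 0.136 ] yaw -0.30 z [-0.0019 -0.0012 -1.    ] F [-0.3 -0.3 -1.4] w 0.213 g 49.0 q [-0.12  0.39 -0.27  1.94  0.14  0.82 -2.04]
[[281.0, 156.0], [361.0, 156.0]]
-- call
0.01, 0, 0.61, 0, 0, 0.01 
0.02, 0, 0.62, 0.01, 0.01, 0.01 
0.01, 0, 0.61, 0, 0, 0.01 
0.02, 0, 0.62, 0, 0.01, 0.01 
0.01, 0, 0.61, 0, 0, 0.01 
0.01, 0, 0.62, 0.01, 0, 0.01 
0.02, 0, 0.61, 0, 0.01, 0.01 
rows 7 end [0.5316 0.1205 0.05  ]
```

View pics/w8.png

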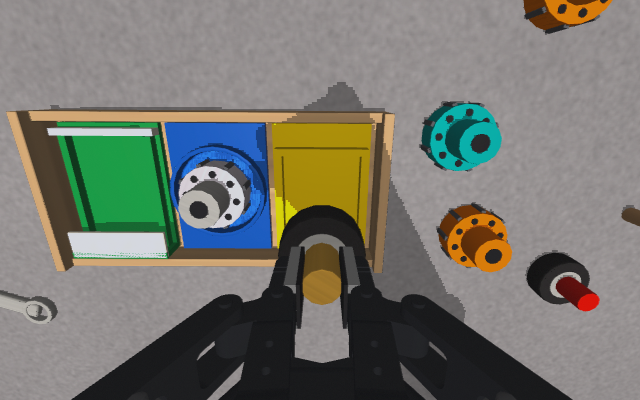

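The yellow kerb's inner lines lie at columns 283-362, row about 156, and were predicted at 281-361, row 156. Roller centred at about 322. Lowering.

{"name": "jog_arm", "arguments": {
  "moves": [0.01,0,0.6,0,0,0,0.1,0.01,0,0.6,0,0,0,0.1,0.01,0,0.6,0,0,0,0.1,0.01,0,0.6,0,0,0,0.1,0.01,0,0.6,0,0,0,0.1,0.01,0,0.6,0,0,0,0.1,0.01,0,0.5,0,0,0,0.1,0,0,0,0,0,0,0.1]
}}

```text
t: 17.52
eef_pos: [0.5303, 0.1216, 0.0523]
tool_rot: [0.001, 1.0, -0.002, -0.002]
contact_force: [0.3, -0.6, -1.7]
gripper_width: 0.212
grasp_force: 49.0
```

{"name": "jog_arm", "arguments": {
  "moves": [0,0,0.05,0,0,0,0.1,0,0,0.05,0,0,0,0.1,0,0,0.05,0,0,0,0.1,0,0,0.05,0,0,0,0.1,0,0,0.05,0,0,0,0.1,0,0,0,0,0,0,0.1,0,0,0,0,0,0,0.1,0,0,0,0,0,0,0.1]
}}

```text
t: 18.18
eef_pos: [0.532, 0.122, 0.05]
tool_rot: [-0.0, 1.0, -0.002, 0.0]
contact_force: [-0.3, 0.6, -2.2]
gripper_width: 0.216
grasp_force: 49.0
```

{"name": "jog_arm", "arguments": {
  "moves": [0,0,0.1,0,0,0,0.1,0,0,0.1,0,0,0,0.1,0,0,0.1,0,0,0,0.1,0,0,0.06,0,0,0,0.1,0,0,0.06,0,0,0,0.1,0,0,0.04,0,0,0,0.1,0,0,0,0,0,0,0.1,0,0,0,0,0,0,0.1]
}}

```text
t: 18.85
eef_pos: [0.5319, 0.122, 0.0407]
tool_rot: [0.0, 1.0, -0.002, 0.0]
contact_force: [0.1, 0.2, -1.0]
gripper_width: 0.215
grasp_force: 49.1
```

{"name": "jog_arm", "arguments": {
  "moves": [0,0,0.02,0,0,0,0.1,0,0,0.02,0,0,0,0.1,0,0,0,0,0,0,0.1,0,0,0,0,0,0,0.1,0,0,0,0,0,0,0.1,0,0,0,0,0,0,0.1,0,0,0,0,0,0,0.1,0,0,0,0,0,0,0.1]
}}

```text
t: 19.52
eef_pos: [0.5319, 0.1221, 0.0404]
tool_rot: [0.0, 1.0, -0.002, 0.0]
contact_force: [-1.8, -0.1, 5.6]
gripper_width: 0.213
grasp_force: 49.7
```

Weight is carried; release, rise, then go to the scraper.

{"name": "jog_arm", "arguments": {
  "moves": [0,0,0,0,0,0,0.25,0,0,0,0,0,0,0.3,0,0,0,0,0,0,0.4,0,0,0,0,0,0,0.5,0,0,0,0,0,0,0.55,0,0,0,0,0,0,0.55,0,0,-0.3,0,0,0,0.55,0,0,-0.6,0,0,0,0.55]
}}

```text
t: 20.18
eef_pos: [0.5308, 0.1217, 0.0574]
tool_rot: [0.0, 1.0, -0.002, -0.001]
contact_force: [0.3, -0.4, 0.0]
gripper_width: 0.548
grasp_force: 0.0
```

{"name": "jog_arm", "arguments": {
  "moves": [0,0,-1,0,0,0,0.55,0,0,-1,0,0,0,0.55,0,0,-1,0,0,0,0.7,0,0,-1,0,0,0,0.8,0,0,-1,0,0,0,1,0,0,-0.5,0,0,0,1,0,0,0,0,0,0,1,0,0,0,0,0,0,1]
}}

```text
t: 20.85
eef_pos: [0.532, 0.122, 0.1684]
tool_rot: [-0.0, 1.0, -0.002, 0.001]
contact_force: [-0.4, -0.7, -0.7]
gripper_width: 0.998
grasp_force: 0.0
```

```bash
python3 - <<'E'
from h import *
rep()
c=cam("wrist"); 
u,v=proj(c,(.5315,.1205,.062)); print(u,v); u,v=int(u),int(v)
m,cs=blob(c,(15,90,60),(23,255,255),(u-30,v-40,u+30,v+30)); print(cv2.boundingRect(cs[0]))
cv2.imwrite("pics/w9.png",c["color"])
plan([((.54,.05,.16),down(0),5),((.535,-.285,.16),down(43),18)])
E
```

```text
t20.85 [0.532  0.122  0.1684] yaw -0.24 z [ 1.2e-03  2.0e-04 -1.0e+00] F [-0.4 -0.7 -0.7] w 0.998 g 0.0 q [-0.12  0.35 -0.27  1.91  0.12  0.89 -2.03]
322.4287399836672 198.82272426451297
(310, 182, 23, 29)
-- call
0.09, 0.72, 0.07, 0, 0, -0.01 
0.09, 0.71, 0.08, 0, 0, -0.01 
0.09, 0.72, 0.07, 0, 0.01, -0.02 
0.08, 0.72, 0.08, 0, 0, -0.01 
0.09, 0.72, 0.07, 0, 0, -0.01 
-0.01, 0.93, 0, 0, 0, -0.6 
-0.06, 0.93, 0, 0, 0, -0.59 
-0.09, 0.93, 0, 0, 0, -0.6 
-- call
-0.13, 0.92, 0, 0, 0, -0.6 
-0.17, 0.91, 0, 0, 0, -0.6 
-0.2, 0.91, 0, 0, 0, -0.59 
-0.25, 0.9, 0, 0, 0, -0.6 
-0.28, 0.89, 0, 0, 0, -0.6 
-0.31, 0.87, 0, 0, 0, -0.59 
-0.36, 0.86, 0, 0, 0, -0.6 
-0.39, 0.85, 0, 0, 0, -0.6 
-- call
-0.42, 0.82, 0, 0, 0, -0.6 
-0.46, 0.81, 0, 0, 0, -0.59 
-0.49, 0.79, 0.01, 0, 0, -0.6 
-0.53, 0.77, 0, 0, 0, -0.6 
-0.55, 0.75, 0, 0, 0, -0.6 
-0.59, 0.72, 0, 0, 0, -0.59 
-0.62, 0.7, 0, 0, 0, -0.6 
rows 23 end [ 0.535  -0.2851  0.1599]
```

The roller's spindle is measured at (321,199), as predicted, so it stands in the nest.

{"name": "jog_arm", "arguments": {
  "moves": [0.09,0.72,0,0,0,0,1,0.09,0.72,0,0,0,0,1,0.09,0.72,0,0,0,0,1,0.09,0.72,0,0,0,0,1,0.09,0.72,0,0,0,0,1,0,0.93,0,0,0,-0.6,1,-0.05,0.93,0,0,0,-0.6,1,-0.1,0.93,0,0,0,-0.6,1]
}}

```text
t: 21.57
eef_pos: [0.5386, -0.0068, 0.1662]
tool_rot: [-0.0, 0.998, 0.062, -0.001]
contact_force: [0.6, 0.5, 0.1]
gripper_width: 1.0
grasp_force: 0.0
```

{"name": "jog_arm", "arguments": {
  "moves": [-0.13,0.92,0,0,0,-0.6,1,-0.17,0.91,0,0,0,-0.6,1,-0.2,0.91,0,0,0,-0.6,1,-0.25,0.9,0,0,0,-0.6,1,-0.28,0.89,0,0,0,-0.6,1,-0.31,0.87,0,0,0,-0.6,1,-0.36,0.86,0,0,0,-0.6,1,-0.4,0.85,0,0,0,-0.6,1]
}}

```text
t: 22.23
eef_pos: [0.5357, -0.1556, 0.1662]
tool_rot: [-0.001, 0.974, 0.227, -0.001]
contact_force: [-0.8, -0.4, 0.5]
gripper_width: 1.002
grasp_force: 0.0
```

{"name": "jog_arm", "arguments": {
  "moves": [-0.42,0.82,0,0,0,-0.6,1,-0.46,0.81,0,0,0,-0.6,1,-0.5,0.8,0,0,0,-0.6,1,-0.53,0.77,0,0,0,-0.6,1,-0.55,0.75,0,0,0,-0.6,1,-0.6,0.72,0,0,0,-0.6,1,-0.6,0.7,0,0,0,-0.6,1,0,0,0,0,0,0,1]
}}

```text
t: 22.9
eef_pos: [0.5328, -0.2898, 0.1659]
tool_rot: [-0.0, 0.931, 0.365, -0.002]
contact_force: [-0.3, -0.4, 0.2]
gripper_width: 1.001
grasp_force: 0.0
```

```bash
python3 - <<'E'
from h import *
c=cam("wrist"); rep(); c=cam("wrist"); rep(); cv2.imwrite("pics/w10.png",c["color"])
u,v=map(int,proj(c,(.5635,-.259,.03))); print(u,v)
for n,lo,hi,z in (("rib",(0,0,0),(180,255,75),.038),("plate",(0,0,130),(180,30,255),.008)):
    m,cs=blob(c,lo,hi,(u-70,v-100,u+70,v+70)); k=cv2.minAreaRect(cs[0]); P=np.array([ray(c,*b,z)[:2] for b in cv2.boxPoints(k)])
    e=[P[1]-P[0],P[2]-P[1]]; L=max(e,key=np.linalg.norm); print(n,np.round(k[0]),np.round(k[1]),P.mean(0).round(4),[np.linalg.norm(x).round(4) for x in e],"yaw",np.degrees(np.arctan2(L[1],L[0]))%180)
E
```

```text
t22.95 [ 0.5332 -0.2873  0.166 ] yaw 42.74 z [-2.8e-03  6.0e-04 -1.0e+00] F [ 0.2  0.8 -0.2] w 1.004 g 0.0 q [ 0.6   0.45 -0.27  1.77  0.15  0.94 -0.56]
t23.00 [ 0.5338 -0.2854  0.1662] yaw 42.83 z [-0.0024  0.0014 -1.    ] F [0.1 0.2 0.5] w 0.997 g 0.0 q [ 0.6   0.45 -0.28  1.77  0.15  0.94 -0.56]
321 144
rib [321. 146.] [18. 58.] [ 0.5629 -0.26  ] [np.float64(0.0515), np.float64(0.0159)] yaw 40.00615314556489
plate [320. 105.] [139. 122.] [ 0.5858 -0.2375] [np.float64(0.1118), np.float64(0.1248)] yaw 132.75862042306
```

View pics/w10.png

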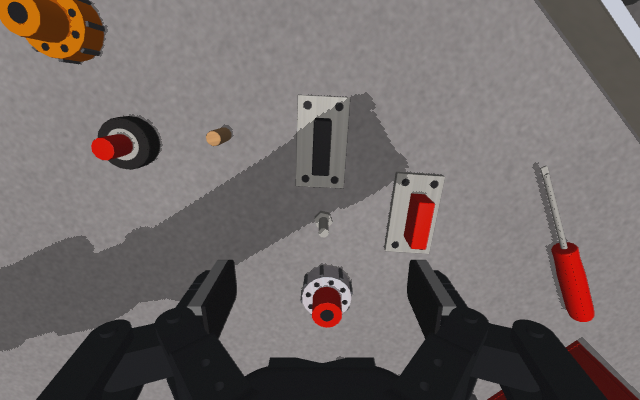

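The rib is at (321,146), and the back-projected box of 51 x 16 mm matches. Neighbours (worn plate corner (405,173), worn cutter (326,300), bolt (323,222)) clear the fingers.

```bash
python3 - <<'E'
from h import *
c=cam("wrist"); rep()
P=[ray(c,u,v,.008)[:2] for u,v in ((297,95),(348,97),(344,188),(295,186))]; P=np.array(P)
L=P[0]+P[1]-P[2]-P[3]; print(P.mean(0),np.linalg.norm(L)/2,np.degrees(np.arctan2(L[1],L[0])))
plan([((.563,-.260,.07),down(41),6)])
E
```

```text
t23.05 [ 0.5342 -0.2843  0.1666] yaw 42.93 z [-0.0019  0.0016 -1.    ] F [-0.5  0.3  0.3] w 1.004 g 0.0 q [ 0.6   0.45 -0.28  1.77  0.15  0.94 -0.56]
[ 0.5622733  -0.25828928] 0.08970011222060728 40.947047915614384
-- call
0.31, 0.02, 0.8, -0.01, 0, 0.08 
0.32, 0.01, 0.81, 0, 0, 0.08 
0.31, 0.02, 0.8, -0.01, 0, 0.08 
0.32, 0.01, 0.81, 0, 0, 0.08 
0.31, 0.01, 0.8, -0.01, 0, 0.08 
0.31, 0, 0.81, -0.01, 0, 0.08 
rows 6 end [ 0.5629 -0.26    0.07  ]
```

{"name": "jog_arm", "arguments": {
  "moves": [0.31,0,0.8,0,0,0.1,1,0.31,0,0.8,0,0,0.1,1,0.31,0,0.8,0,0,0.1,0.9,0.31,0,0.8,0,0,0.1,0.8,0.31,0,0.8,0,0,0.1,0.7,0.31,0,0.8,0,0,0,0.6,0,0,0,0,0,0,0.6,0,0,0,0,0,0,0.6]
}}

```text
t: 23.72
eef_pos: [0.562, -0.2584, 0.071]
tool_rot: [-0.001, 0.936, 0.351, -0.001]
contact_force: [0.2, 0.0, 0.2]
gripper_width: 0.598
grasp_force: 0.0
```

```bash
python3 - <<'E'
from h import *
c=cam("wrist"); rep()
plan([((.5627,-.2595,.0145),down(41),5)])
E
```

```text
t23.77 [ 0.5625 -0.2595  0.0721] yaw 41.03 z [-5.e-04  4.e-04 -1.e+00] F [-0.  -0.   0.1] w 0.601 g 0.0 q [ 0.52  0.58 -0.25  1.8   0.19  0.78 -0.69]
-- call
0, 0, 0.58, 0, 0, 0 
0, 0, 0.57, 0, 0, 0 
0, 0.01, 0.58, -0.01, 0, 0 
0.01, 0, 0.57, 0, 0, 0.01 
0, 0, 0.58, 0, 0, 0 
rows 5 end [ 0.5627 -0.2595  0.0145]
```

{"name": "jog_arm", "arguments": {
  "moves": [0,0,0.57,0,0,0,0.6,0,0,0.57,0,0,0,0.6,0,0,0.57,0,0,0,0.6,0,0,0.57,0,0,0,0.55,0,0,0.57,0,0,0,0.5,0,0,0,0,0,0,0.45,0,0,0,0,0,0,0.4,0,0,0,0,0,0,0.35]
}}

```text
t: 24.43
eef_pos: [0.5626, -0.2605, 0.0149]
tool_rot: [0.0, 0.937, 0.35, 0.0]
contact_force: [0.0, 0.1, 0.9]
gripper_width: 0.347
grasp_force: 0.0
```

{"name": "jog_arm", "arguments": {
  "moves": [0,0,0,0,0,0,0.3,0,0,0,0,0,0,0.2,0,0,0,0,0,0,0.1,0,0,0,0,0,0,0,0,0,0,0,0,0,0,0,0,0,0,0,0,0,0,0,0,0,0,0,0,0,0,0,0,0,0,0],
  "grip_force": 90
}}

```text
t: 25.1
eef_pos: [0.563, -0.2606, 0.0158]
tool_rot: [0.0, 0.937, 0.35, 0.0]
contact_force: [-0.6, 0.0, 5.2]
gripper_width: 0.167
grasp_force: 89.3
```

```bash
python3 - <<'E'
from h import *
rep()
E
```

```text
t25.10 [ 0.563  -0.2606  0.0158] yaw 40.96 z [ 1.2e-03 -5.0e-04 -1.0e+00] F [-0.6  0.   5.2] w 0.167 g 89.3 q [ 0.5   0.66 -0.23  1.82  0.22  0.68 -0.71]
```

Gripped (0.167 → 14-16 mm rib). Lift and carry toward the caddy.

```bash
python3 - <<'E'
from h import *
plan([((.563,-.2606,.165),down(41),8),((.50,.21,.17),down(-.6),24)])
E
```

```text
-- call
0, 0, -0.93, 0, 0, 0 
0, 0, -0.93, 0, 0, 0 
0, 0, -0.94, 0.01, 0, 0 
0, 0, -0.93, 0, 0, -0.01 
0, 0.01, -0.93, 0, -0.01, 0 
0, 0, -0.93, 0, 0, 0 
0, 0, -0.94, 0, 0, 0 
0, 0, -0.93, 0.01, 0, 0 
-- call
0.54, -0.83, -0.01, 0, 0, 0.43 
0.52, -0.84, -0.01, 0, 0, 0.44 
0.5, -0.86, -0.01, 0, 0, 0.43 
0.46, -0.87, -0.01, 0, 0, 0.43 
0.44, -0.88, -0.01, 0, 0, 0.44 
0.42, -0.9, -0.01, 0, 0, 0.43 
0.38, -0.91, -0.01, 0, 0, 0.43 
0.36, -0.93, -0.01, 0, 0, 0.44 
-- call
0.33, -0.93, -0.01, 0, 0, 0.43 
0.3, -0.94, -0.01, 0, 0, 0.43 
0.28, -0.95, -0.01, 0, 0, 0.44 
0.24, -0.96, -0.01, 0, 0, 0.43 
0.22, -0.97, -0.01, 0, 0, 0.43 
0.18, -0.97, -0.01, 0, 0, 0.44 
0.16, -0.97, -0.01, 0, 0, 0.43 
0.13, -0.99, -0.01, 0, 0, 0.43 
-- call
0.09, -0.98, -0.01, 0, 0, 0.44 
0.07, -0.99, -0.01, 0, 0, 0.43 
0.04, -0.99, -0.01, 0, 0, 0.43 
0.01, -0.99, -0.01, 0, 0, 0.44 
-0.03, -0.98, -0.01, 0, 0, 0.43 
-0.05, -0.99, -0.01, 0, 0, 0.43 
-0.08, -0.99, -0.01, 0, 0, 0.44 
-0.11, -0.98, -0.01, 0, 0, 0.43 
rows 32 end [0.5    0.21   0.1699]
```

{"name": "jog_arm", "arguments": {
  "moves": [0,0,-0.5,0,0,0,0,0,0,-0.9,0,0,0,0,0,0,-1,0,0,0,0,0,0,-1,0,0,0,0,0,0,-1,0,0,0,0,0,0,-1,0,0,0,0,0,0,-1,0,0,0,0,0,0,-1,0,0,0,0]
}}

```text
t: 25.77
eef_pos: [0.5619, -0.2603, 0.1641]
tool_rot: [-0.0, 0.937, 0.35, -0.0]
contact_force: [0.4, -0.9, -1.0]
gripper_width: 0.165
grasp_force: 88.2
```

{"name": "jog_arm", "arguments": {
  "moves": [0.54,-0.83,0,0,0,0.43,0,0.52,-0.84,0,0,0,0.43,0,0.5,-0.86,0,0,0,0.43,0,0.46,-0.87,0,0,0,0.43,0,0.44,-0.88,0,0,0,0.43,0,0.42,-0.9,0,0,0,0.43,0,0.38,-0.91,0,0,0,0.43,0,0.36,-0.93,0,0,0,0.43,0]
}}

```text
t: 26.43
eef_pos: [0.5407, -0.1026, 0.1632]
tool_rot: [0.0, 0.972, 0.234, -0.0]
contact_force: [0.5, 0.2, -1.7]
gripper_width: 0.166
grasp_force: 88.2
```

{"name": "jog_arm", "arguments": {
  "moves": [0.33,-0.93,0,0,0,0.43,0,0.3,-0.94,0,0,0,0.43,0,0.28,-0.95,0,0,0,0.43,0,0.24,-0.96,0,0,0,0.43,0,0.22,-0.97,0,0,0,0.43,0,0.18,-0.97,0,0,0,0.43,0,0.16,-0.97,0,0,0,0.43,0,0.13,-0.99,0,0,0,0.43,0]
}}

```text
t: 27.1
eef_pos: [0.5195, 0.0542, 0.1632]
tool_rot: [0.0, 0.993, 0.116, -0.0]
contact_force: [-0.1, 0.5, -2.3]
gripper_width: 0.168
grasp_force: 88.2
```

{"name": "jog_arm", "arguments": {
  "moves": [0.09,-0.98,0,0,0,0.43,0,0.07,-0.99,0,0,0,0.43,0,0.04,-0.99,0,0,0,0.43,0,0,-0.99,0,0,0,0.43,0,-0.03,-0.98,0,0,0,0.43,0,-0.05,-0.99,0,0,0,0.43,0,-0.08,-0.8,0,0,0,0.43,0,0,0,0,0,0,0,0]
}}

```text
t: 27.77
eef_pos: [0.5, 0.191, 0.1634]
tool_rot: [-0.001, 1.0, 0.014, 0.0]
contact_force: [-0.6, 0.8, -1.0]
gripper_width: 0.16
grasp_force: 88.2
```

```bash
python3 - <<'E'
from h import *
for i in range(3): c=cam("wrist")
rep(); cv2.imwrite("pics/w11.png",c["color"])
E
```

```text
t27.92 [0.5011 0.1859 0.163 ] yaw 1.43 z [-1.e-04 -8.e-04 -1.e+00] F [-0.  -0.5 -2.4] w 0.167 g 88.2 q [-0.23  0.35 -0.3   1.94  0.13  0.87 -2.14]
```

View pics/w11.png

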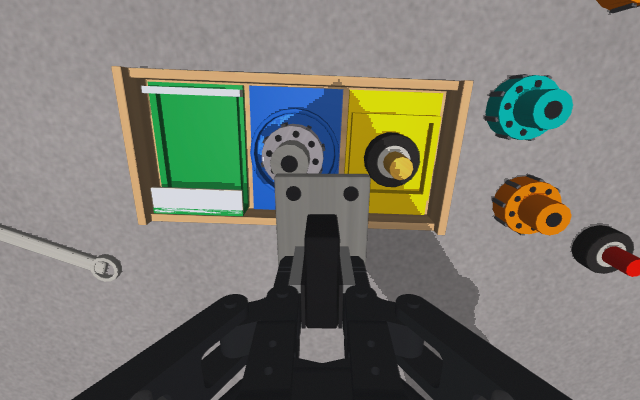

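Cutter and roller sit in their nests. The lip's far edge is at row about 188 (columns 151-242) and the kerb near row 95. The plate's front edge is at row 175, columns 275-369.

```bash
python3 - <<'E'
from h import *
c=cam("wrist"); rep()
h=cv2.cvtColor(c["color"],cv2.COLOR_BGR2HSV); w=(h[...,1]<50)&(h[...,2]>140)
def edge(col,r0,r1,last): 
    r=np.where(w[r0:r1,col])[0]+r0; return r[-1]+.5 if last else r[0]-.5
def line(cols,r0,r1,last,z): return np.array([ray(c,u,edge(u,r0,r1,last),z)[:2] for u in cols])
L=line((160,180,200,220,235),180,205,False,.033); K=line((160,180,200,220,232),80,100,True,.023)
print("lip",L.round(4).tolist(),"kerb",K.round(4).tolist())
for row,z,a,b in ((200,.033,140,260),):
    r=np.where(w[row,a:b])[0]+a; print("lip y",ray(c,r[0]-.5,row,z)[:2],ray(c,r[-1]+.5,row,z)[:2])
p,_=pose(); P=[ray(c,u,v,p[2]-.0158+.008)[:2]-p[:2] for u,v in ((275,174.5),(369,174.5))]; print("plate front rel tcp",np.round(P,4))
E
```

```text
t27.97 [0.5012 0.1854 0.1629] yaw 1.36 z [-1.e-04 -9.e-04 -1.e+00] F [ 0.2 -0.9 -1.9] w 0.167 g 88.2 q [-0.22  0.35 -0.3   1.94  0.13  0.87 -2.14]
lip [[0.4999, 0.3378], [0.4994, 0.319], [0.4989, 0.3002], [0.4994, 0.2813], [0.4987, 0.2671]] kerb [[0.584, 0.3305], [0.5836, 0.3129], [0.5832, 0.2953], [0.5828, 0.2776], [0.5831, 0.2669]]
lip y [0.48714728 0.34873185] [0.48934566 0.26250807]
plate front rel tcp [[ 0.0447  0.025 ]
 [ 0.046  -0.0235]]
```

```bash
cat >> h.py <<'E'
N=np.array([.5333,.3055,.006]); YAW=-.8
def tcp(Cx,Cz,tilt,H=.0158):  # low bottom corner in nest frame (mm) -> TCP
    a=np.radians(tilt); B=np.array([Cx,0,Cz])/1000+.045*np.array([np.cos(a),0,np.sin(a)])
    T=B+H*np.array([-np.sin(a),0,np.cos(a)]); return N+R.from_euler("z",YAW,degrees=True).apply(T),down(YAW,tilt)
def corner(H=.0158):
    p,r=pose(); x=r.apply([1,0,0]); z=r.apply([0,0,1]); c=R.from_euler("z",-YAW,degrees=True).apply(p+H*z-.045*x-N)*1000
    print("corner",c.round(1),"tilt %.2f"%np.degrees(np.arcsin(x[2])),"roll %.2f"%np.degrees(np.arcsin(r.apply([0,1,0])[2])))
E
python3 - <<'E'
from h import *
corner(); a=tcp(-25,40,15); print(a[0])
plan([(*a,14)])
E
```

```text
corner [ -75.3 -122.2  141.1] tilt -0.01 roll 0.05
[0.54767592 0.30529926 0.07290849]
-- call
0.18, -0.42, 0.32, 0, 0.27, 0.04 
0.16, -0.43, 0.33, -0.01, 0.27, 0.04 
0.17, -0.42, 0.32, 0, 0.26, 0.04 
0.15, -0.43, 0.33, -0.01, 0.27, 0.03 
0.15, -0.43, 0.33, 0, 0.27, 0.04 
0.14, -0.42, 0.34, 0, 0.27, 0.04 
0.13, -0.43, 0.34, -0.01, 0.27, 0.04 
0.12, -0.43, 0.34, 0, 0.26, 0.04 
-- call
0.12, -0.43, 0.34, -0.01, 0.27, 0.04 
0.11, -0.43, 0.34, 0, 0.27, 0.03 
0.1, -0.43, 0.35, -0.01, 0.27, 0.04 
0.1, -0.42, 0.35, 0, 0.27, 0.04 
0.08, -0.43, 0.35, 0, 0.26, 0.04 
0.08, -0.43, 0.35, -0.01, 0.27, 0.04 
rows 14 end [0.5476 0.3052 0.0728]
```

{"name": "jog_arm", "arguments": {
  "moves": [0.18,-0.43,0.32,0,0.27,0.04,0,0.16,-0.43,0.33,0,0.27,0.04,0,0.16,-0.43,0.33,0,0.27,0.04,0,0.15,-0.43,0.33,0,0.27,0.04,0,0.15,-0.43,0.33,0,0.27,0.04,0,0.14,-0.43,0.34,0,0.27,0.04,0,0.13,-0.43,0.34,0,0.27,0.04,0,0.12,-0.43,0.34,0,0.27,0.04,0]
}}

```text
t: 28.63
eef_pos: [0.5281, 0.2546, 0.111]
tool_rot: [-0.0, 0.997, 0.0, 0.076]
contact_force: [-0.1, 0.2, -2.0]
gripper_width: 0.162
grasp_force: 88.2
```

{"name": "jog_arm", "arguments": {
  "moves": [0.12,-0.43,0.34,0,0.27,0.04,0,0.11,-0.43,0.34,0,0.27,0.04,0,0.1,-0.43,0.35,0,0.27,0.04,0,0.1,-0.43,0.35,0,0.27,0.04,0,0.08,-0.43,0.35,0,0.27,0.04,0,0.08,-0.43,0.35,0,0.27,0.04,0,0,0,0,0,0,0,0,0,0,0,0,0,0,0]
}}

```text
t: 29.3
eef_pos: [0.5472, 0.3066, 0.0727]
tool_rot: [-0.001, 0.991, -0.007, 0.131]
contact_force: [-0.9, 0.1, -2.1]
gripper_width: 0.168
grasp_force: 88.2
```

```bash
python3 - <<'E'
from h import *
for i in range(3): read_camera("top")
rep(); corner()
plan([(*tcp(-25,9.5,15),6)])
E
```

```text
t29.45 [0.5481 0.3062 0.0735] yaw -0.98 z [ 2.610e-01  4.000e-04 -9.654e-01] F [ 0.4 -0.1 -1.6] w 0.165 g 88.2 q [-0.6   0.51 -0.12  1.97  0.47  0.51 -2.69]
corner [-24.6   1.1  40.5] tilt 15.12 roll -0.27
-- call
-0.07, 0.01, 0.25, -0.01, -0.01, -0.01 
-0.07, 0.01, 0.25, -0.01, 0, 0 
-0.07, 0.01, 0.25, -0.01, -0.01, -0.01 
-0.07, 0, 0.25, -0.01, 0, -0.01 
-0.07, 0.01, 0.25, -0.01, -0.01, -0.01 
-0.07, 0.01, 0.24, -0.01, 0, 0 
rows 6 end [0.5477 0.3053 0.0425]
```

{"name": "jog_arm", "arguments": {
  "moves": [-0.07,0,0.25,0,0,0,0,-0.07,0,0.25,0,0,0,0,-0.07,0.01,0.25,0,0,0,0,-0.07,0.01,0.25,0,0,0,0,-0.07,0.01,0.25,0,0,0,0,-0.07,0.01,0.24,0,0,0,0,0,0,0,0,0,0,0,0,0,0,0,0,0,0]
}}

```text
t: 30.12
eef_pos: [0.5468, 0.3068, 0.0415]
tool_rot: [-0.001, 0.991, -0.007, 0.131]
contact_force: [-0.7, 0.0, -2.3]
gripper_width: 0.164
grasp_force: 88.2
```

```bash
python3 - <<'E'
from h import *
for i in range(3): read_camera("top")
rep(); corner()
plan([(*tcp(-25,8,15),1),(*tcp(-47,8,15),6)])
E
```

```text
t30.27 [0.5473 0.3072 0.0423] yaw -0.89 z [ 0.2612  0.0016 -0.9653] F [-0.6  0.5 -2.1] w 0.172 g 88.2 q [-0.63  0.55 -0.09  1.99  0.51  0.45 -2.73]
corner [-25.4   2.    9.3] tilt 15.14 roll -0.31
-- call
0, 0.09, 0.07, -0.07, -0.03, -0.02 
-0.18, 0, -0.05, 0, 0, 0 
-0.17, 0, -0.04, 0, 0, 0 
-0.18, 0, -0.05, 0, 0, 0 
-0.18, 0, -0.05, 0, 0, 0 
-0.17, 0, -0.05, 0, 0, 0 
-0.18, 0, -0.04, 0, 0, 0 
rows 7 end [0.5257 0.3057 0.0409]
```

{"name": "jog_arm", "arguments": {
  "moves": [0,0.08,0.07,-0.07,0,0,0,-0.18,0,-0.05,0,0,0,0,-0.18,0,-0.05,0,0,0,0,-0.18,0,-0.05,0,0,0,0,-0.18,0,-0.05,0,0,0,0,-0.17,0,-0.05,0,0,0,0,-0.17,0,-0.05,0,0,0,0,0,0,0,0,0,0,0]
}}

```text
t: 30.93
eef_pos: [0.5244, 0.3059, 0.0409]
tool_rot: [0.001, 0.991, -0.007, 0.131]
contact_force: [-0.0, 0.1, -2.9]
gripper_width: 0.166
grasp_force: 88.2
```

```bash
python3 - <<'E'
from h import *
for i in range(3): c=cam("wrist")
rep(); corner(); cv2.imwrite("pics/w12.png",c["color"])
plan([(*tcp(-47,7.5,10),4),(*tcp(-47,7.2,4),4),(*tcp(-47,7.0,0),3)])
E
```

```text
t31.08 [0.5255 0.3058 0.0411] yaw -0.89 z [ 0.261  -0.0035 -0.9653] F [-0.1  0.9 -1.5] w 0.166 g 88.2 q [-0.67  0.54 -0.07  2.03  0.52  0.43 -2.77]
corner [-47.1   0.2   8.1] tilt 15.13 roll -0.03
-- call
0.01, 0, 0.06, 0, -0.32, -0.01 
0.02, 0, 0.06, 0, -0.32, 0 
0.02, 0.01, 0.05, 0, -0.32, -0.01 
0.02, 0, 0.06, 0, -0.32, 0 
0.02, 0, 0.06, 0, -0.38, 0 
0.01, 0, 0.07, 0, -0.37, 0 
0.02, 0, 0.06, 0, -0.38, 0 
0.02, 0, 0.06, 0, -0.37, 0 
-- call
0.02, 0, 0.06, 0, -0.33, 0 
0.02, 0, 0.05, 0, -0.34, 0 
0.02, 0, 0.06, 0, -0.33, 0 
rows 11 end [0.5314 0.3055 0.0288]
```

No contact forces; the low end is under the lip. Lowering the +x end.

{"name": "jog_arm", "arguments": {
  "moves": [0.02,0,0.06,0,-0.32,0,0,0.02,0,0.06,0,-0.32,0,0,0.02,0,0.06,0,-0.32,0,0,0.02,0,0.06,0,-0.32,0,0,0.02,0,0.06,0,-0.37,0,0,0.01,0,0.06,0,-0.37,0,0,0.02,0,0.06,0,-0.37,0,0,0,0,0,0,0,0,0]
}}

```text
t: 31.75
eef_pos: [0.5313, 0.3049, 0.0332]
tool_rot: [0.0, 0.999, -0.009, 0.049]
contact_force: [0.2, -0.1, -2.3]
gripper_width: 0.163
grasp_force: 88.2
```

```bash
python3 - <<'E'
from h import *
for i in range(3): read_camera("top")
rep(); corner()
plan([(*tcp(-47,7.2,0),5)])
E
```

```text
t31.90 [0.5296 0.3055 0.0331] yaw -0.90 z [ 0.0973 -0.0012 -0.9953] F [ 0.2  0.6 -1.3] w 0.167 g 88.2 q [-0.48  0.6  -0.24  1.9   0.35  0.6  -2.54]
corner [-47.   0.   7.] tilt 5.59 roll -0.02
-- call
0.01, 0, 0.04, 0, -0.28, -0.01 
0.02, 0, 0.04, 0, -0.28, 0 
0.01, 0, 0.05, 0, -0.28, -0.01 
0.02, 0, 0.04, 0, -0.28, 0 
0.01, 0, 0.04, 0, -0.28, -0.01 
rows 5 end [0.5312 0.3055 0.029 ]
```

{"name": "jog_arm", "arguments": {
  "moves": [0.01,0,0.04,0,-0.28,0,0,0.02,0,0.04,0,-0.28,0,0,0.01,0,0.04,0,-0.28,0,0,0.02,0,0.04,0,-0.28,0,0,0.01,0,0.04,0,-0.28,0,0,0,0,0,0,0,0,0,0,0,0,0,0,0,0,0,0,0,0,0,0,0]
}}

```text
t: 32.57
eef_pos: [0.5311, 0.3056, 0.0292]
tool_rot: [-0.0, 1.0, -0.008, -0.0]
contact_force: [-0.0, -0.6, -2.6]
gripper_width: 0.166
grasp_force: 88.2
```

{"name": "jog_arm", "arguments": {
  "moves": [0,0,0.02,0,0,0,0,0,0,0.02,0,0,0,0,0,0,0.01,0,0,0,0,0,0,0,0,0,0,0,0,0,0,0,0,0,0,0,0,0,0,0,0,0,0,0,0,0,0,0,0,0,0,0,0,0,0,0]
}}

```text
t: 33.23
eef_pos: [0.5312, 0.3056, 0.0283]
tool_rot: [-0.0, 1.0, -0.008, -0.0]
contact_force: [0.2, 1.0, -2.4]
gripper_width: 0.163
grasp_force: 88.2
```

```bash
python3 - <<'E'
from h import *
rep(); corner()
E
```

```text
t33.23 [0.5312 0.3056 0.0283] yaw -0.89 z [-7.e-04  5.e-04 -1.e+00] F [ 0.2  1.  -2.4] w 0.163 g 88.2 q [-0.4   0.64 -0.3   1.83  0.27  0.71 -2.44]
corner [-47.1   0.2   6.6] tilt -0.04 roll -0.03
```

Flat, about 0.6 mm above the floor.

{"name": "jog_arm", "arguments": {
  "moves": [0,0,0.02,0,0,0,0,0,0,0.02,0,0,0,0,0,0,0.01,0,0,0,0,0,0,0,0,0,0,0,0,0,0,0,0,0,0,0,0,0,0,0,0,0,0,0,0,0,0,0,0,0,0,0,0,0,0,0]
}}

```text
t: 33.9
eef_pos: [0.5312, 0.3056, 0.0278]
tool_rot: [-0.0, 1.0, -0.008, -0.0]
contact_force: [-2.5, -2.5, 5.5]
gripper_width: 0.167
grasp_force: 89.3
```

{"name": "jog_arm", "arguments": {
  "moves": [0,0,0,0,0,0,0.2,0,0,0,0,0,0,0.25,0,0,0,0,0,0,0.3,0,0,0,0,0,0,0.35,0,0,0,0,0,0,0.4,0,0,0,0,0,0,0.4,0,0,-0.2,0,0,0,0.4,0,0,-0.4,0,0,0,0.4]
}}

```text
t: 34.57
eef_pos: [0.5306, 0.3052, 0.0389]
tool_rot: [0.0, 1.0, -0.008, -0.001]
contact_force: [-0.6, -0.0, -0.2]
gripper_width: 0.398
grasp_force: 0.0
```

{"name": "jog_arm", "arguments": {
  "moves": [0,0,-0.8,0,0,0,0.4,0,0,-1,0,0,0,0.4,0,0,-1,0,0,0,0.4,0,0,-1,0,0,0,0.6,-0.5,0,-1,0,0,0,0.8,-0.5,0,-0.8,0,0,0,1,0,0,0,0,0,0,1,0,0,0,0,0,0,1]
}}

```text
t: 35.23
eef_pos: [0.5117, 0.3064, 0.1528]
tool_rot: [-0.001, 1.0, -0.007, 0.001]
contact_force: [1.5, 0.3, -0.6]
gripper_width: 0.997
grasp_force: 0.0
```

```bash
python3 - <<'E'
from h import *
for i in range(2): c=cam("wrist")
rep(); t=cam("top")["color"][130:260,170:480]; t=cv2.resize(t,(640,268),interpolation=cv2.INTER_CUBIC)
s=cv2.resize(c["color"][:320],(640,320)); cv2.imwrite("pics/fin.png",np.vstack([s,t]))
E
```

```text
t35.33 [0.5114 0.3054 0.1508] yaw -0.90 z [-1.e-03 -2.e-04 -1.e+00] F [-0.2  0.4 -0.1] w 0.999 g 0.0 q [-0.37  0.46 -0.35  1.81  0.19  0.91 -2.4 ]
```

View pics/fin.png

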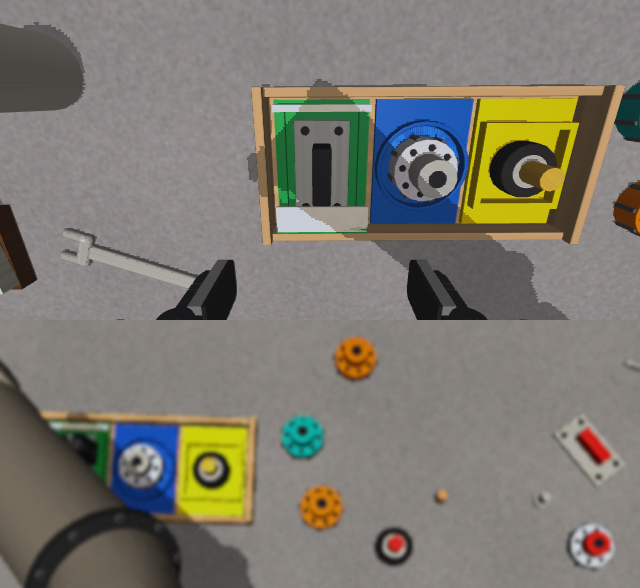

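The picture shows the scraper flat at (322,163), with its near end under the white lip and its far end inside the kerb. The cutter (425,165) and roller (525,170) are in their nests, the worn parts are untouched, and the gripper is clear.

```bash
python3 -c "
from station import *
print(hand_in())"
```

```text
the job is handed in; nothing more can be done
None
```

Job handed in at about 35 s: the good cutter, roller and scraper rest flat and released in their nests in the order asked, and the worn parts and look-alikes were left alone.

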